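# Lock a spring channel nut into a strut channel

## Task

Take the spring-nut anchor out of its cradle, stand it upright on its spring foot, let go, and take it again from above by the handle. Lower the nut lengthwise through the slot near the middle of the strut channel, press it down against its spring until it is below the lips, twist it a quarter turn and let it rise so that its grooves catch the lips and it stands square and upright when released. Leave the other things on the bench where they are.

Things in the scene. Friction and masses are not known exactly. Their poses are not given: they have to be found in the camera images.
- anchor_mid (a point): Spring-nut anchor, loose, about 0.36 kg, 134 mm long in all; the point is its centre, half-way along its axis. +x runs from nut to handle, +y along the nut's length, +z through its thickness. It starts lying level in the cradle, y level. Upright, x points up; standing on the bench its centre is 67 mm high. The bench between cradle and channel, about 0.57 m straight ahead of the robot, is clear.
- anchor_grip (a point): Middle of the anchor's flat aluminium handle, 33 mm along +x from its centre, same axes. The handle is 34 mm (y) by 16 mm (z) in section and 68 mm long (x), its end 34 mm beyond this point. Between handle and nut is a round steel neck, 18 mm in diameter, 30 mm long.
- anchor_nut (a point): Centre of the anchor's steel nut, 38 mm along -x from the anchor's centre, same axes. The nut is 62 mm long (y), 28 mm wide (z), 14 mm high (x); its handle side has two grooves along z, 6 mm deep, 9 mm wide, centred at y = +-18.5. Below it a spring foot, 56 by 28 mm, sole 29 mm from this point, can be pushed up to 19 mm towards the nut (about 4.5 N to start, 0.35 N more per mm).
- cradle: Fixed plywood cradle, base 150 x 90 x 12 mm; origin under its centre, on the bench. The anchor lies along its x, centre over the origin, axis 62 mm above the bench, nut towards -x. Two 60 mm wide notched plates carry it: under the neck (x = -28 to -19, 63 mm high) and the handle's end (x = 51 to 63, 61 mm high). Between them the handle is free at both sides and below.
- channel_mid (a point): Fixed strut channel, aluminium, open side up, 240 mm long (x), 84 wide (y), 42 high, ends closed by black caps. The point is mid-slot, level with the lips' top. The slot is 34 mm wide; inside it is 76 wide, floor 38 below the point. Lips turn down into edges 3 mm thick (y = 17 to 20 each side) reaching 12 mm below the point.
- channel_lip (a point): Middle of the channel's slot at the height of the lips' lower edges, 12 mm below channel_mid, same axes. The anchor's centre is 37 mm above this point when its grooves have caught the lips, 41 mm above it when it stands in the channel unpressed, and must be pressed to less than 31 mm above it (27 is good, 22 the limit) before the nut can turn below the lips. Either direction of twist will do.
- cup_mid (a point): White cup, 76 mm across, 95 mm high, a bystander; the point is its centre.
- motor_mid (a point): Small black gear motor with a steel can, about 100 mm long and 36 mm high, a bystander; the point is at its middle.
- screwdriver_mid (a point): Screwdriver with black handle, 190 mm long, lying, a bystander; the point is at its middle.
- jar_mid (a point): Glass jar with steel cap, 60 mm across, 85 mm high, a bystander; the point is its centre.
- bracket_mid (a point): Aluminium angle bracket 90 by 45 by 45 mm, a bystander; the point is near its middle.

How it is judged:
By the outcome, as a careful person would: the job done as asked, in the order asked, and still so for the second after the job is handed in, with the robot touching nothing.
It also fails if it takes over 72 s, if anything falls off the work surface, if the arm or the gripper's body presses on something with over 40 N, if the wrist force passes 120 N, or if a joint passes its speed limit or range.

## Robot

A 6-joint arm with a two-finger parallel gripper is mounted at the origin on the work surface. World frame = base frame: x ahead of the robot, y to its left, z up, the work surface at z = 0. Lengths are in m, angles in rad, forces in N, time in s.
With the tool pointing down it reaches from about 0.275 to 0.85 m from the base axis. Payload 5.2 kg.
Tool frame: the origin (TCP) lies midway between the tips of the shut fingers; the grasp point (between the pads) lies 19 mm behind it; y points along the fingers, x is the direction in which the jaws open and shut, and the axes are right-handed (so a half turn about y gives the same grasp; the last joint's range is limited). The gripper opens to 85 mm and grips with 20 to 120 N. Pads are 22 mm wide; open, the fingers measure 114 mm over their backs; the gripper's body (76 mm by 85 mm) begins 54 mm behind the grasp point. The pads swing forward as they close: fully open they stand 13 mm farther back than shut.
Start: joints at [-1.313, 0.259, 1.535, -0, 1.348, -0.203], TCP at [0.245, -0.493, 0.231] pointing down, gripper open.
Joint ranges: [-3.14, 3.14], [-0.91, 2.08], [0.19, 2.58], [-1.22, 4.36], [0.22, 2.71], [-3.12, 3.12]. Speed limits (rad/s): [2.57, 2.57, 3.14, 3.14, 3.14, 3.14].

## Interface

Orientations are given as a unit quaternion [x, y, z, w].
In Python, from station import r gives the robot as it stands.
- The arm moves only by the shell command python3 -m creep 'ROWS' [FORCE]. ROWS is a JSON object of lists of equal length, an entry for each row: "claw": the opening, from -1 (shut) to 1 (fully open); "xyz": the shift along the tool's x, y, z in mm, a list of three; "spin": the turn about the tool's y in degrees. In form: {"claw": [claw, ...], "xyz": [[x, y, z], ...], "spin": [spin, ...]}. A call has 1 to 20 rows; each row is the pose to reach, as a shift and turn from the pose commanded when the call began, along the tool's axes at that moment; what a row does not reach only later rows make up. A row lasts 1/8 s, in which the tool goes at most 62.5 mm and 10.7 degrees, less where a joint would pass 70% of its speed; a pose out of reach is approached as far as the arm can. A call with a gripper value outside its range is refused whole. The fingers move at their own pace and stop on an object; FORCE is the grip in N (left out, the last holds). Time passes only in rows, so rows that repeat a pose let the fingers close. It gives the time, the measured TCP pose, the force and the opening at its end, in the units of the state.
- r.sense(): the state, without advancing time (a new reading comes with each control period).
- r.get_image(name): name is "side" or "top"; returns (picture, depth): 384x512x3 uint8, blue, green, red; 384x512 float32, m along the optical axis (not along the pixel's ray), 0 where there is no reading.
- r.calibration(name): a dict with "camera_matrix" (3x3 intrinsics, pixels), "R" (3x3) and "t" (3): a world point X has camera coordinates R X + t. Camera axes: x right, y down, z forward; pixel columns grow to the right and rows downward; lengths in m; the calibration is good to about 2 mm. A picture is of the moment at which its call begins. calibration takes no time and is no camera call.
- r.job_done(): hands the job in, once; it reports no verdict.
Trained networks look in the newest picture that a camera, given by its name, has taken for a name from the list of things; names that differ only in an ending like _2 or _b are one class to them, and where a whole thing is asked for, a point or a joint stands for the part that bears it (a point fixed in the world has none). Each returns a list of dicts, best first, with "confidence" (0 to 1); they miss things now and then, are a little off and sometimes report something else, mostly with a low value. They report only what shows in the picture. A call takes as long as a camera call.
- r.spot_in(target, camera): "bbox" ([left, top, width, height] in pixels, round what is visible of it).
- r.cut_out(target, camera): "region" (384x512 bool, what is visible of it) and "bbox" ([left, top, width, height] in pixels, round what is visible of it).
The state is a dict: "time": time; "joint_positions": joint angles; "joint_velocities": joint speeds; "tau": joint torques, N m; "tcp_pos": TCP position; "tool_rot": TCP orientation; "contact_force": force on the tool from outside, world axes, zero at the start; "moment": the same for the moment, N m; "finger_gap": finger opening in m.
Only numpy, scipy, OpenCV 4.12 (cv2) and the standard library are available. Lean on these libraries where they do the work, as an engineer would, in place of code of your own. Each camera call takes 0.05 s, during which the arm holds its last target. There are 200 camera calls.

## Working session

There is one attempt and no reset: what is moved stays moved. The work goes in short steps, Python scripts to look and compute and a shell command to move; the robot and the scene stay as the last step left them, time stands still between calls to the robot, and variables do not carry over. Pictures are saved under pics/ and viewed, about 8 in all and at most 12, crops included, and the job is handed in when it is done.

```bash
ls; mkdir -p pics; python3 - <<'E'
from station import r
import cv2,numpy as np
s=r.sense();print({k:np.round(v,3).tolist() for k,v in s.items()})
ims=[]
for c in("side","top"):
    im,d=r.get_image(c);ims.append(im)
    k=r.calibration(c);print(c,np.round(k["camera_matrix"],1).tolist(),np.round(k["R"],3).tolist(),np.round(k["t"],3).tolist())
    cv2.imwrite(f"pics/{c}0.png",im)
    for n in["anchor_mid","cradle","channel_mid"]:
        for q in r.spot_in(n,c)[:2]:print(c,n,np.round(q["bbox"]).tolist(),round(q["confidence"],2))
E
```

```text
pics
{'time': 0.0, 'joint_positions': [-1.313, 0.259, 1.536, -0.0, 1.348, -0.203], 'joint_velocities': [0.002, -0.001, -0.001, 0.001, -0.001, 0.0], 'tau': [0.0, -44.602, -29.056, -0.0, 0.012, -0.0], 'tcp_pos': [0.244, -0.492, 0.23], 'tool_rot': [-0.601, 0.373, -0.372, 0.601], 'contact_force': [-0.355, 0.402, -0.519], 'moment': [-0.008, 0.061, 0.008], 'finger_gap': 0.085}
side [[367.3, 0.0, 255.6], [0.0, 367.3, 194.1], [0.0, 0.0, 1.0]] [[-0.99, -0.144, 0.003], [-0.072, 0.477, -0.876], [0.125, -0.867, -0.483]] [0.558, 0.123, 1.152]
side anchor_mid [264.0, 165.0, 13.0, 19.0] 0.56
side cradle [255.0, 171.0, 28.0, 26.0] 0.85
side cradle [272.0, 144.0, 14.0, 22.0] 0.19
side channel_mid [228.0, 235.0, 95.0, 49.0] 0.75
top [[470.5, 0.0, 249.0], [0.0, 470.5, 190.3], [0.0, 0.0, 1.0]] [[-0.025, -0.999, -0.02], [-0.994, 0.027, -0.109], [0.11, 0.017, -0.994]] [0.02, 0.582, 1.474]
top anchor_mid [302.0, 189.0, 45.0, 17.0] 0.67
top cradle [298.0, 187.0, 47.0, 34.0] 0.78
top channel_mid [165.0, 186.0, 42.0, 82.0] 0.84
top channel_mid [116.0, 235.0, 10.0, 31.0] 0.26
```

View pics/top0.png

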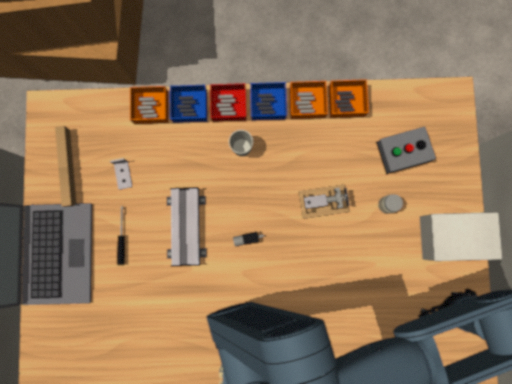

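View pics/side0.png

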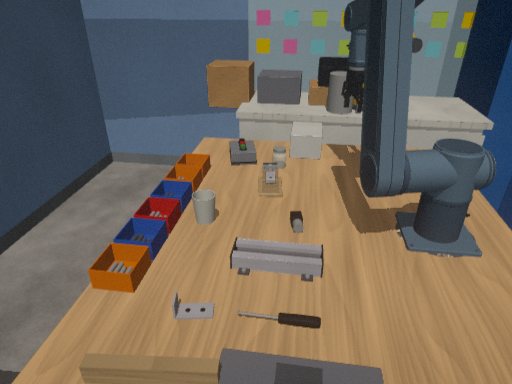

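```bash
cat > h.py <<'E'
from station import r
import cv2,numpy as np
def cloud(c,d):
    k=r.calibration(c);K=np.array(k["camera_matrix"]);R=np.array(k["R"]);t=np.array(k["t"])
    v,u=np.mgrid[:384,:512];X=np.stack([(u-K[0,2])/K[0,0]*d,(v-K[1,2])/K[1,1]*d,d],-1)
    W=(X-t)@R; W[d==0]=np.nan; return W
def pix(c,P):
    k=r.calibration(c);x=np.array(k["camera_matrix"])@(np.array(k["R"])@np.array(P)+np.array(k["t"]));return x[:2]/x[2]
def crop(im,x0,y0,x1,y1,f): return cv2.resize(im[y0:y1,x0:x1],None,fx=f,fy=f,interpolation=cv2.INTER_CUBIC)
E
python3 - <<'E'
from h import *
for c in("top","side"):
    im,d=r.get_image(c);W=cloud(c,d)
    if c=="top":
        a=crop(im,290,175,365,230,8);b=crop(im,160,175,215,275,4);cv2.imwrite("pics/t1.png",a);
    for n in["cradle","anchor_mid","channel_mid","motor_mid","cup_mid","jar_mid"]:
        for q in r.cut_out(n,c)[:1]:
            P=W[q["region"]];P=P[~np.isnan(P[:,0])]
            for lo,hi in[(.008,.02),(.02,.05),(.05,.12)]:
                Q=P[(P[:,2]>lo)&(P[:,2]<hi)]
                if len(Q)<6: continue
                rr=cv2.minAreaRect((Q[:,:2]*1000).astype(np.float32));print(c,n,round(q["confidence"],2),lo,len(Q),"rect",np.round(rr[0],1),np.round(rr[1],1),round(rr[2],1),"z",np.round(np.percentile(Q[:,2],[10,50,90])*1000))
    if c=="top":
        np.set_printoptions(linewidth=250);print(np.round(W[184:222:2,298:356:2,2]*1000).astype(int))
    else: cv2.imwrite("pics/s1.png",np.vstack([crop(im,240,155,340,285,4)]))
E
```

```text
top cradle 0.61 0.008 621 rect [ 543.3 -231.5] [ 90.  149.7] 7.3 z [ 9. 13. 17.]
top cradle 0.61 0.02 47 rect [ 539.  -229.8] [ 82.1 129.1] 4.2 z [21. 28. 48.]
top cradle 0.61 0.05 109 rect [ 542.7 -230. ] [ 60.3 130.7] 6.9 z [55. 64. 72.]
top anchor_mid 0.81 0.008 18 rect [ 553.7 -260.6] [86.1 44.3] 61.2 z [11. 14. 17.]
top anchor_mid 0.81 0.05 454 rect [ 539.3 -232.9] [ 61.4 132.8] 14.2 z [66. 71. 77.]
top channel_mid 0.73 0.008 228 rect [473.  214.5] [239.7 125.7] 0.3 z [ 8. 10. 14.]
top channel_mid 0.73 0.02 1351 rect [473.6 213.1] [247.6  87. ] 0.4 z [37. 42. 47.]
top channel_mid 0.73 0.05 15 rect [480.4 213.5] [ 79.3 212.5] 89.2 z [50. 51. 52.]
top motor_mid 0.62 0.02 276 rect [429.8  13.7] [35.2 94.5] 9.8 z [28. 34. 38.]
top cup_mid 0.57 0.008 54 rect [730.2  31.4] [51.8 58.3] 67.8 z [ 8. 11. 17.]
top cup_mid 0.57 0.02 79 rect [728.7  28.1] [64.8 60.7] 16.8 z [22. 36. 45.]
top cup_mid 0.57 0.05 196 rect [729.   28.3] [69.  73.8] 87.9 z [57. 81. 96.]
top jar_mid 0.76 0.008 17 rect [ 524.  -414.8] [52.8 17.4] 9.8 z [13. 15. 18.]
top jar_mid 0.76 0.02 46 rect [ 522.  -416.7] [57.
[... 12311 characters left out ...]
de motor_mid 0.78 0.008 44 rect [427.5  31. ] [35.3 68.2] 10.4 z [ 9. 14. 18.]
side motor_mid 0.78 0.02 179 rect [429.5  23.1] [35.1 81.2] 11.8 z [23. 31. 34.]
side cup_mid 0.77 0.008 54 rect [724.4  46.8] [61.5 30.4] 19.4 z [ 9. 13. 18.]
side cup_mid 0.77 0.02 152 rect [724.4  49.5] [64.5 30.1] 16.0 z [23. 35. 47.]
side cup_mid 0.77 0.05 446 rect [729.7  28.5] [75.7 73.1] 72.6 z [58. 76. 91.]
side jar_mid 0.57 0.008 21 rect [ 510.5 -418.8] [41.8 17.8] 38.7 z [ 9. 12. 18.]
side jar_mid 0.57 0.02 85 rect [ 529.  -416.6] [26.8 58.1] 84.6 z [24. 35. 47.]
side jar_mid 0.57 0.05 135 rect [ 518.5 -382.1] [ 51.8 163.9] 9.4 z [53. 72. 83.]<stdin>:14: RuntimeWarning: invalid value encountered in cast
```

View pics/t1.png

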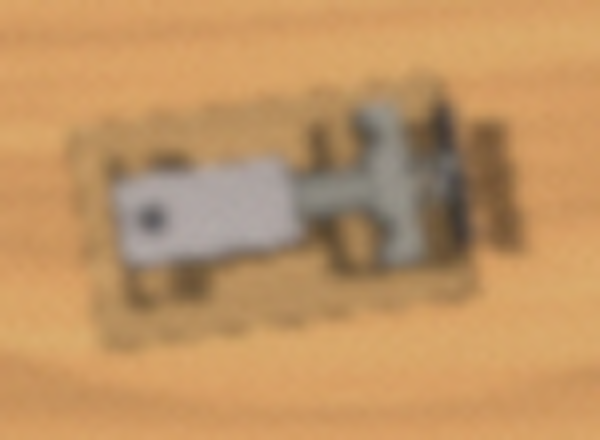

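```bash
cat >> h.py <<'E'
from scipy.spatial.transform import Rotation as Ro
def plan(x,y,z,jaw=None):
    """shift (mm, tool axes) and spin (deg) from measured pose to TCP target with the jaws along heading jaw (deg)"""
    s=r.sense();R=Ro.from_quat(s["tool_rot"]).as_matrix();p=np.array(s["tcp_pos"])*1000
    h=np.degrees(np.arctan2(R[1,0],R[0,0]));sp=0
    if jaw is not None: sp=-((jaw-h+90)%180-90)
    print("t",round(s["time"],2),"tcp",p.round(1),"tooly",R[:,1].round(4),"jaw",h.round(2),"j6",round(s["joint_positions"][5],2),"gap",round(s["finger_gap"]*1000,1),"F",np.round(s["contact_force"],1),"M",np.round(s["moment"],2))
    print("shift",(R.T@(np.array([x,y,z])-p)).round(1),"spin",round(float(sp),1))
E
python3 - <<'E'
from h import *
plan(539,-197.3,160,7.5);plan(539,-197.3,39,7.5)
# channel lips via top+side
for c in("top","side"):
    im,d=r.get_image(c);W=cloud(c,d);q=(W[...,2]>.036)&(W[...,2]<.049)&(abs(W[...,0]-.474)<.105)&(abs(W[...,1]-.214)<.06)
    P=W[q]*1000;print(c,len(P),np.median(P[:,2]))
    ys=np.histogram(P[:,1],np.arange(164,266,3));print(list(zip(ys[1].astype(int),ys[0])))
E
```

```text
t 1.1 tcp [ 244.6 -492.6  231.3] tooly [-0.  0. -1.] jaw -63.6 j6 -0.2 gap 85.4 F [0.  0.2 0.5] M [ 0.02 -0.    0.03]
shift [-133.6   71.3  395. ] spin -71.1
t 1.1 tcp [ 244.6 -492.6  231.3] tooly [-0.  0. -1.] jaw -63.6 j6 -0.2 gap 85.4 F [0.  0.2 0.5] M [ 0.02 -0.    0.03]
shift [-133.6  192.3  395. ] spin -71.1
top 1029 42.305909309355194
[(np.int64(164), np.int64(0)), (np.int64(167), np.int64(0)), (np.int64(170), np.int64(31)), (np.int64(173), np.int64(64)), (np.int64(176), np.int64(58)), (np.int64(179), np.int64(62)), (np.int64(182), np.int64(60)), (np.int64(185), np.int64(59)), (np.int64(188), np.int64(55)), (np.int64(191), np.int64(57)), (np.int64(194), np.int64(59)), (np.int64(197), np.int64(14)), (np.int64(200), np.int64(0)), (np.int64(203), np.int64(0)), (np.int64(206), np.int64(0)), (np.int64(209), np.int64(0)), (np.int64(212), np.int64(0)), (np.int64(215), np.int64(0)), (np.int64(218), np.int64(0)), (np.int64(221), np.int64(0)), (np.int64(224), np.int64(0)), (np.int64(227), np.int64(0)), (np.int64(230), np.int64(60)), (np.int64(233), np.int64(58)), (np.int64(236), np.int6
[... 593 characters left out ...]
p.int64(194), np.int64(78)), (np.int64(197), np.int64(65)), (np.int64(200), np.int64(4)), (np.int64(203), np.int64(0)), (np.int64(206), np.int64(0)), (np.int64(209), np.int64(0)), (np.int64(212), np.int64(0)), (np.int64(215), np.int64(0)), (np.int64(218), np.int64(0)), (np.int64(221), np.int64(0)), (np.int64(224), np.int64(0)), (np.int64(227), np.int64(5)), (np.int64(230), np.int64(39)), (np.int64(233), np.int64(56)), (np.int64(236), np.int64(51)), (np.int64(239), np.int64(64)), (np.int64(242), np.int64(45)), (np.int64(245), np.int64(57)), (np.int64(248), np.int64(59)), (np.int64(251), np.int64(71)), (np.int64(254), np.int64(109)), (np.int64(257), np.int64(25)), (np.int64(260), np.int64(0))]
```

```bash
python3 -m creep '{"claw":[1,1,1,1,1,1,1,1,1,1,1,1],"xyz":[[-13,7,40],[-27,14,80],[-40,21,120],[-54,28,160],[-67,36,200],[-80,43,240],[-94,50,280],[-107,57,320],[-120,64,360],[-134,71,395],[-134,71,395],[-134,71,395]],"spin":[-7,-14,-21,-28,-36,-43,-50,-57,-64,-71.1,-71.1,-71.1]}' 100; python3 - <<'E'
from h import *
plan(539,-197.3,39,7.5)
im,d=r.get_image("top");im2,_=r.get_image("side")
cv2.imwrite("pics/g1.png",np.hstack([crop(im,280,160,380,240,4)[:320,:400],crop(im2,225,120,325,200,4)]))
E
```

```text
time: 2.7
tcp_pos: [0.5386, -0.1972, 0.1603]
tool_rot: [0.706, 0.046, -0.046, -0.705]
contact_force: [-0.4, 0.0, 0.0]
finger_gap: 0.0851
t 2.7 tcp [ 538.6 -197.2  160.3] tooly [-5.e-04 -4.e-04 -1.e+00] jaw 7.47 j6 -0.68 gap 85.1 F [-0.4  0.   0. ] M [0.   0.03 0.03]
shift [ 5.000e-01  1.213e+02 -1.000e-01] spin -0.0
```

View pics/g1.png

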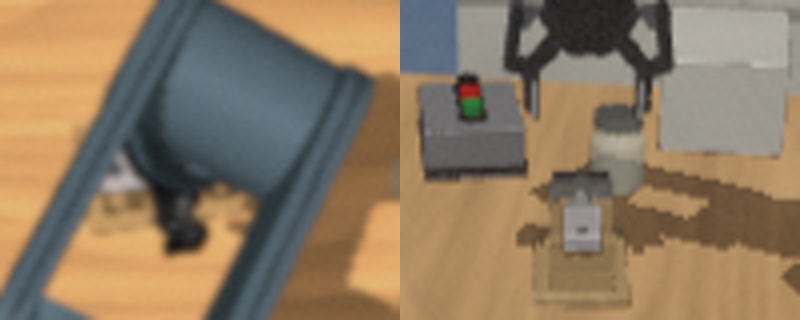

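```bash
python3 -m creep '{"claw":[1,1,1,1,1,1,1,-1,-1,-1,-1,-1,-1,-1,-1],"xyz":[[0,25,0],[0,50,0],[0,75,0],[0,100,0],[0,115,0],[0,121,0],[0,121,0],[0,121,0],[0,121,0],[0,121,0],[0,121,0],[0,121,0],[0,121,0],[0,121,0],[0,121,0]],"spin":[0,0,0,0,0,0,0,0,0,0,0,0,0,0,0]}' 120; python3 - <<'E'
from h import *
plan(539,-197.3,250,7.5)
E
```

```text
time: 4.68
tcp_pos: [0.5394, -0.1972, 0.0402]
tool_rot: [0.706, 0.047, -0.046, -0.705]
contact_force: [0.5, 0.5, 5.0]
finger_gap: 0.0323
t 4.67 tcp [ 539.4 -197.2   40.2] tooly [ 1.4e-03 -8.0e-04 -1.0e+00] jaw 7.52 j6 -0.68 gap 32.3 F [0.5 0.5 5. ] M [0.13 0.07 0.05]
shift [-1.000e-01 -2.098e+02 -3.000e-01] spin 0.0
```

```bash
python3 -m creep '{"claw":[-1,-1,-1,-1,-1,-1,-1,-1,-1],"xyz":[[0,-8,0],[0,-20,0],[0,-40,0],[0,-70,0],[0,-100,0],[0,-130,0],[0,-160,0],[0,-170,0],[0,-170,0]],"spin":[0,0,0,0,0,0,0,0,0]}' 120; python3 - <<'E'
from h import *
plan(570,0,210,0)
im2,_=r.get_image("side")
cv2.imwrite("pics/g2.png",crop(im2,205,80,345,220,4))
E
```

```text
time: 5.8
tcp_pos: [0.5387, -0.197, 0.2096]
tool_rot: [0.706, 0.046, -0.046, -0.705]
contact_force: [0.2, -0.3, -4.7]
finger_gap: 0.0322
t 5.8 tcp [ 538.7 -197.   209.6] tooly [ 5.e-04 -3.e-04 -1.e+00] jaw 7.5 j6 -0.68 gap 32.2 F [ 0.2 -0.3 -4.7] M [0.2  0.07 0.03]
shift [ 56.7  -0.5 191.2] spin 7.5
```

View pics/g2.png

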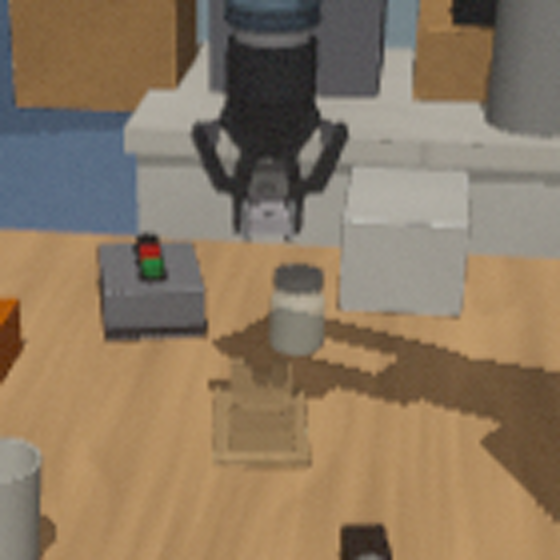

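```bash
python3 -m creep '{"claw":[-1,-1,-1,-1,-1,-1,-1,-1],"xyz":[[9,0,32],[19,0,64],[28,0,96],[38,0,128],[47,0,160],[57,0,191],[57,0,191],[57,0,191]],"spin":[1,2,4,5,6,7.5,7.5,7.5]}' 120; python3 -m creep '{"claw":[-1,-1,-1,-1,-1,-1,-1,-1],"xyz":[[0,0,0],[0,0,0],[0,0,0],[0,0,0],[0,0,0],[0,0,0],[0,0,0],[0,0,0]],"spin":[0,0,0,0,0,0,0,0]}' 20; python3 - <<'E'
from h import *
plan(570,0,210,0)
im2,d=r.get_image("side")
W=cloud("side",d)*1000
x,y=pix("side",[.57,0,.2]).astype(int);print(x,y)
cv2.imwrite("pics/g3.png",crop(im2,x-60,y-60,x+60,y+80,4))
E
```

```text
time: 6.85
tcp_pos: [0.5697, -0.0003, 0.208]
tool_rot: [0.707, -0.001, -0.001, -0.707]
contact_force: [-0.1, 0.1, -3.5]
finger_gap: 0.0326
time: 7.85
tcp_pos: [0.5704, -0.0001, 0.2093]
tool_rot: [-0.707, -0.0, 0.0, 0.707]
contact_force: [0.2, 0.7, -3.0]
finger_gap: 0.0322
t 7.85 tcp [ 5.704e+02 -1.000e-01  2.093e+02] tooly [-0.  0. -1.] jaw 0.01 j6 -0.2 gap 32.2 F [ 0.2  0.7 -3. ] M [ 0.09 -0.01 -0.01]
shift [-0.4 -0.7  0.1] spin 0.0
253 163
```

View pics/g3.png

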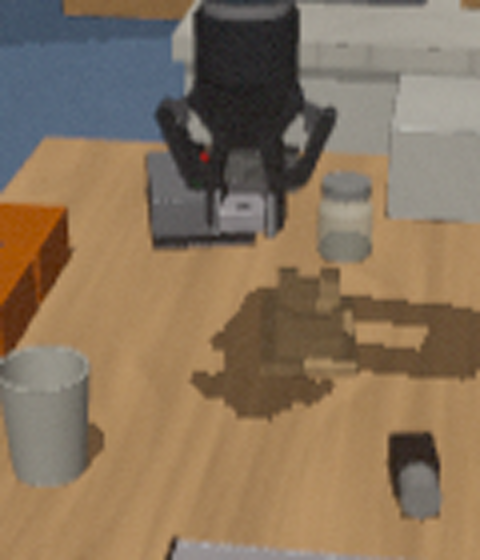

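```bash
cat > held.py <<'E'
from h import *
s=r.sense();p=np.array(s["tcp_pos"])*1000
for c in("side","top"):
    im,d=r.get_image(c);W=cloud(c,d)*1000
    q=(abs(W[...,0]-p[0])<38)&(abs(W[...,1]-p[1])<115)&(W[...,2]>15)&(W[...,2]<p[2]+75)
    P=W[q]
    g=np.histogram2d(P[:,2]-p[2],P[:,1]-p[1],[np.arange(-120,80,10),np.arange(-110,111,10)])[0].astype(int)[::-1]
    print(c);print("cols y -110.. rows dz from +70 down");
    for i,row in enumerate(g):
        if row.any(): print(70-10*i-0,row)
print(np.round(s["moment"],3),np.round(s["contact_force"],2))
E
python3 held.py
```

```text
side
cols y -110.. rows dz from +70 down
70 [ 0  0  0  0  0  0  0  0  0  1  4  3 24  2  0  0  0  0  0  0  0  0]
60 [ 0  0  0  0  0  0  0  0  0  1 10 14 33  0  0  0  0  0  0  0  0  0]
50 [ 0  0  0  0  0  0  0  0  0  0  0 13 22  0  0  0  0  0  0  0  0  0]
40 [ 1  5  4 17 12  0  0  0  0  0  5 13 20  0  0  0  0  0  0  0  0  0]
30 [ 6  3  0  7 15  4  8  7 10 11 17 22 32 30 14  0  0  0  0  0  0  0]
20 [ 0  0  0  3  7  0  0  0  0  0  3 13 15 11 10  0  0  0  0  0  0  0]
10 [ 0  0  0  3  2  0  0  0  0  0  0  5 10  0  0  0  0  0  0  0  0  0]
top
cols y -110.. rows dz from +70 down
50 [0 0 1 6 0 0 0 0 0 0 1 0 0 0 0 0 0 0 0 0 0 0]
40 [23 15 12 69 14  0  0  5  1  0  0  0  0  0  0  0  0  0  0  0  0  0]
30 [ 2 14 10  3  6  0  0  4  4  0  0  0  0  0  0  0  0  0  0  0  0  0]
20 [0 7 7 3 2 0 0 0 0 0 0 0 0 0 0 0 0 0 0 0 0 0]
10 [0 0 2 3 0 0 0 0 0 0 0 0 0 0 0 0 0 0 0 0 0 0]
[ 0.191 -0.037 -0.025] [ 0.2  -0.08 -3.83]
```

```bash
python3 -m creep '{"claw":[-1,-1,-1,-1,-1,-1,-1,-1,-1,-1,-1,-1],"xyz":[[0,-60,0],[0,0,0],[0,-60,0],[0,0,0],[0,-60,0],[0,0,0],[0,-60,0],[0,0,0],[0,-60,0],[0,0,0],[0,0,0],[0,0,0]],"spin":[0,0,0,0,0,0,0,0,0,0,0,0]}' 20; python3 held.py
```

```text
time: 9.5
tcp_pos: [0.571, -0.0003, 0.2104]
tool_rot: [0.707, 0.0, 0.0, -0.707]
contact_force: [1.6, -0.3, -3.0]
finger_gap: 0.0324
side
cols y -110.. rows dz from +70 down
70 [ 0  0  0  0  0  0  0  0  0  2  2  4 23  0  0  0  0  0  0  0  0  0]
60 [ 0  0  0  0  0  0  0  0  0  0  9 13 27  0  0  0  0  0  0  0  0  0]
50 [ 0  0  0  0  0  0  0  0  0  0  1 15 28  0  0  0  0  0  0  0  0  0]
40 [ 3  3  0 16  9  0  0  0  0  0  5 10 16  1  0  0  0  0  0  0  0  0]
30 [ 4  7  0 13 15  5  4 11 10  9 16 25 29 25 19  0  0  0  0  0  0  0]
20 [ 0  0  0  6  4  0  0  0  0  0  0 15 10 14 10  0  0  0  0  0  0  0]
10 [ 0  0  0  1  2  0  0  0  0  0  0  6 12  0  0  0  0  0  0  0  0  0]
0 [0 0 0 0 0 0 0 0 0 0 0 1 0 0 0 0 0 0 0 0 0 0]
top
cols y -110.. rows dz from +70 down
60 [0 0 0 0 0 0 0 0 0 0 2 0 1 0 0 0 0 0 0 0 0 0]
50 [ 3  0  1 10  1  0  0  0  0  0  0  0  0  0  0  0  0  0  0  0  0  0]
40 [20 18 17 59 16  0  0  6  1  0  0  0  0  0  0  0  0  0  0  0  0  0]
30 [ 0 11 10  4  4  0  0  1  1  0  0  0  0  0  0  0  0  0  0  0  0  0]
20 [1 5 5 4 3 0 0 0 0 0 0 0 0 0 0 0 0 0 0 0 0 0]
10 [0 2 0 0 0 0 0 0 0 0 0 0 0 0 0 0 0 0 0 0 0 0]
[ 0.137 -0.027  0.025] [ 1.6  -0.32 -2.99]
```

```bash
python3 - <<'E'
from h import *
plan(520.5,-56.5,10,7.5)
E
```

```text
t 9.6 tcp [ 5.718e+02 -4.000e-01  2.113e+02] tooly [ 3.4e-03 -7.0e-04 -1.0e+00] jaw 0.0 j6 -0.2 gap 32.4 F [ 0.7 -0.1 -2.6] M [ 0.15 -0.04 -0.02]
shift [-52.  201.2 -55.9] spin -7.5
```

```bash
python3 -m creep '{"claw":[-1,-1,-1,-1,-1,-1,-1,-1],"xyz":[[-20,40,-20],[-40,80,-40],[-50,115,-56],[-50,145,-56],[-50,175,-56],[-50,195,-56],[-50,200,-56],[-50,200,-56]],"spin":[-3,-6,-7.5,-7.5,-7.5,-7.5,-7.5,-7.5]}' 60; python3 - <<'E'
from h import *
plan(520.5,-56.5,10,7.5)
im,_=r.get_image("side");x,y=pix("side",[.53,-.1,.03]).astype(int)
cv2.imwrite("pics/g4.png",crop(im,x-50,y-50,x+50,y+40,6))
E
```

```text
time: 10.6
tcp_pos: [0.5216, -0.0565, 0.0103]
tool_rot: [0.706, 0.047, -0.046, -0.705]
contact_force: [0.4, -1.0, -3.8]
finger_gap: 0.0323
t 10.6 tcp [521.6 -56.5  10.3] tooly [ 1.8e-03 -7.0e-04 -1.0e+00] jaw 7.51 j6 -0.45 gap 32.3 F [ 0.4 -1.  -3.8] M [ 0.14 -0.03 -0.05]
shift [-1.1  0.3  0.2] spin 0.0
```

View pics/g4.png

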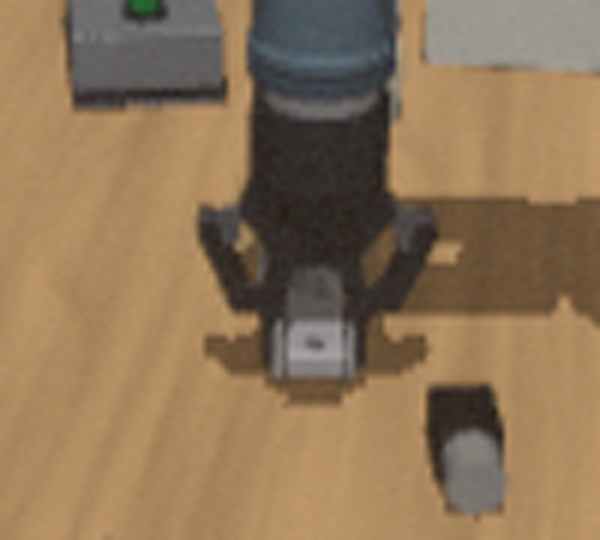

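```bash
python3 -m creep '{"claw":[-1,-1,-1,-1],"xyz":[[0,0,-8],[0,0,-16],[0,0,-24],[0,0,-24]],"spin":[0,0,0,0]}' 60; python3 - <<'E'
from h import *
plan(520.5,-56.5,10,7.5)
E
```

```text
time: 11.15
tcp_pos: [0.5244, -0.0795, 0.0099]
tool_rot: [-0.705, -0.046, 0.045, 0.706]
contact_force: [3.1, 9.0, -1.9]
finger_gap: 0.0324
t 11.15 tcp [524.4 -79.5   9.9] tooly [ 0.0018  0.0017 -1.    ] jaw 7.43 j6 -0.49 gap 32.4 F [ 3.1  9.  -1.9] M [ 1.31 -0.4   0.13]
shift [-0.9 -0.1 23.3] spin -0.1
```

```bash
python3 -m creep '{"claw":[-1,-1,-1,-1,-1,-1,-1,-1,-1],"xyz":[[0,0,-3],[0,0,-6],[0,-5,-8],[0,-10,-8],[0,-16,-8],[0,-22,-8],[0,-28,-9],[0,-34,-10],[0,-34,-10]],"spin":[0,0,0,0,0,0,0,0,0]}' 20; python3 - <<'E'
from h import *
plan(520.5,-56.5,10,7.5)
im,_=r.get_image("side");x,y=pix("side",[.53,-.1,.06]).astype(int)
cv2.imwrite("pics/g5.png",crop(im,x-50,y-50,x+50,y+40,6))
E
python3 held.py
```

```text
time: 12.28
tcp_pos: [0.5223, -0.0869, 0.0422]
tool_rot: [-0.703, -0.044, 0.047, 0.708]
contact_force: [-2.0, 11.8, -7.4]
finger_gap: 0.0321
t 12.28 tcp [522.3 -86.9  42.2] tooly [-0.0051  0.006  -1.    ] jaw 7.41 j6 -0.51 gap 32.1 F [-2.  11.8 -7.4] M [ 2.23  0.18 -0.23]
shift [ 2.3 32.4 30.2] spin -0.1
side
cols y -110.. rows dz from +70 down
70 [ 0  0  0  0  0  0  0  0  0  1  1  2 14  2  0  0  0  0  0  0  0  0]
60 [ 0  0  0  0  0  0  0  0  0  2  6 10 23  0  0  0  0  0  0  0  0  0]
50 [ 0  0  0  0  0  0  0  0  0  0  0  9 18  3  0  0  0  0  0  0  0  0]
40 [ 0  0  0  1  4  0  0  0  0  2  1 11  7  0  0  0  0  0  0  0  0  0]
30 [ 0  0  0  4 14  8  7  7 11 10 13 23 24 23 16  0  0  0  0  0  0  0]
20 [ 0  0  0  5  3  0  0  0  0  0  1  7 14  5  5  0  0  0  0  0  0  0]
10 [0 0 0 2 0 0 0 0 0 0 0 4 6 0 0 0 0 0 0 0 0 0]
top
cols y -110.. rows dz from +70 down
40 [0 0 0 0 0 0 0 0 0 0 0 0 0 1 0 0 0 0 0 0 0 0]
30 [0 1 0 0 0 0 0 0 0 0 0 0 0 0 0 0 0 0 0 0 0 0]
20 [0 4 0 0 0 0 0 0 0 0 0 0 0 0 0 0 0 0 0 0 0 0]
-20 [10  1  0  0  0  0  0  0  0  0  0  0  0  0  0  0  0  0  0  0  0  0]
[ 2.11   0.187 -0.227] [-0.66 10.46 -7.04]
```

View pics/g5.png

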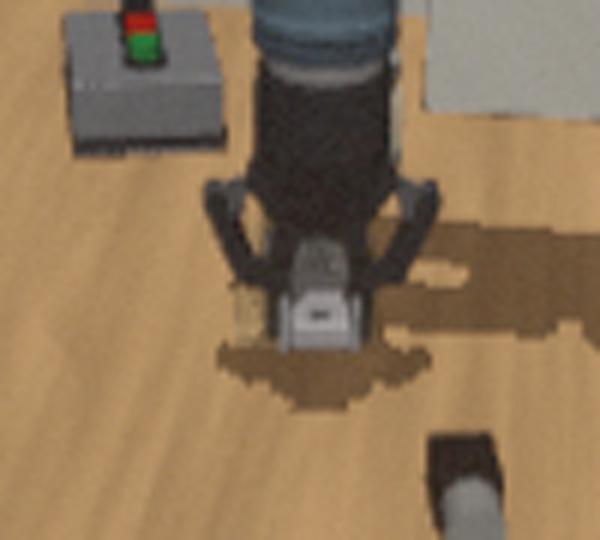

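```bash
python3 -m creep '{"claw":[-1,-1,-1,-1,-1,-1],"xyz":[[0,-5,12],[0,-10,24],[0,-18,36],[0,-18,46],[0,-18,46],[0,-18,46]],"spin":[0,0,0,0,0,0]}' 20; for c in 1; do 
S='python3 -c "from h import *;plan(520,-40,60,7.5)"'
python3 -m creep '{"claw":[-0.3,-0.3,-0.3],"xyz":[[0,0,0],[0,0,0],[0,0,0]],"spin":[0,0,0]}' 20; eval $S
python3 -m creep '{"claw":[-0.26,-0.26,-0.26],"xyz":[[0,0,0],[0,0,0],[0,0,0]],"spin":[0,0,0]}' 20; eval $S
done
```

```text
time: 13.18
tcp_pos: [0.5189, -0.0445, 0.0613]
tool_rot: [0.706, 0.046, -0.046, -0.705]
contact_force: [-0.4, -0.4, -3.5]
finger_gap: 0.0323
time: 13.55
tcp_pos: [0.5188, -0.0445, 0.0612]
tool_rot: [-0.706, -0.046, 0.046, 0.706]
contact_force: [-0.4, -0.2, -3.2]
finger_gap: 0.0319
t 13.55 tcp [518.8 -44.5  61.2] tooly [-1.e-04  0.e+00 -1.e+00] jaw 7.48 j6 -0.43 gap 31.9 F [-0.4 -0.2 -3.2] M [ 0.2  -0.    0.03]
shift [1.8 1.2 4.3] spin -0.0
time: 13.92
tcp_pos: [0.5188, -0.0443, 0.0613]
tool_rot: [-0.706, -0.046, 0.046, 0.706]
contact_force: [-0.7, -0.1, -2.5]
finger_gap: 0.0323
t 13.93 tcp [518.8 -44.3  61.3] tooly [-0.  0. -1.] jaw 7.5 j6 -0.43 gap 32.3 F [-0.7 -0.1 -2.5] M [ 0.15  0.01 -0.01]
shift [1.7 1.3 4.1] spin -0.0
```

```bash
S='python3 -c "from h import *;plan(520,-40,60,7.5)"'
python3 -m creep '{"claw":[-0.245,-0.245],"xyz":[[0,0,0],[0,0,0]],"spin":[0,0]}' 20; eval $S
python3 -m creep '{"claw":[-0.235,-0.235],"xyz":[[0,0,0],[0,0,0]],"spin":[0,0]}' 20; eval $S
python3 -m creep '{"claw":[-0.228,-0.228],"xyz":[[0,0,0],[0,0,0]],"spin":[0,0]}' 20; eval $S
```

```text
time: 14.18
tcp_pos: [0.5189, -0.0442, 0.0613]
tool_rot: [0.706, 0.046, -0.046, -0.706]
contact_force: [0.1, 0.5, -3.8]
finger_gap: 0.0326
t 14.18 tcp [518.9 -44.2  61.3] tooly [ 1.e-04  0.e+00 -1.e+00] jaw 7.5 j6 -0.43 gap 32.6 F [ 0.1  0.5 -3.8] M [ 0.15  0.07 -0.06]
shift [1.7 1.3 4.1] spin 0.0
time: 14.42
tcp_pos: [0.5188, -0.0442, 0.0613]
tool_rot: [-0.706, -0.046, 0.046, 0.706]
contact_force: [-0.3, -0.2, -3.3]
finger_gap: 0.0333
t 14.43 tcp [518.8 -44.2  61.3] tooly [ 0.  0. -1.] jaw 7.5 j6 -0.43 gap 33.3 F [-0.3 -0.2 -3.3] M [0.11 0.   0.01]
shift [1.7 1.3 4. ] spin 0.0
time: 14.68
tcp_pos: [0.5188, -0.0443, 0.0613]
tool_rot: [0.706, 0.046, -0.046, -0.706]
contact_force: [0.3, -0.1, -3.4]
finger_gap: 0.0333
t 14.68 tcp [518.8 -44.3  61.3] tooly [ 0. -0. -1.] jaw 7.5 j6 -0.43 gap 33.3 F [ 0.3 -0.1 -3.4] M [ 0.12  0.04 -0.  ]
shift [1.7 1.3 4.1] spin 0.0
```

```bash
python3 held.py | sed -n '1,14p;$p'
```

```text
side
cols y -110.. rows dz from +70 down
70 [ 0  0  0  0  0  0  0  0  0  0  1  3 11  6  0  0  0  0  0  0  0  0]
60 [ 0  0  0  0  0  0  0  0  0  1  6 12 19  2  0  0  0  0  0  0  0  0]
50 [ 0  0  0  0  0  0  0  0  0  0  0  8 21  1  0  0  0  0  0  0  0  0]
40 [ 0  0  0  0  7  1  0  0  0  1  2 10 15  1  0  0  0  0  0  0  0  0]
30 [ 0  0  0  4 11  7  6 13 12 13 13 22 25 24 13  0  0  0  0  0  0  0]
20 [ 0  0  1  3  6  0  0  0  0  0  0  7 12 10 11  0  0  0  0  0  0  0]
10 [0 0 0 1 0 0 0 0 0 0 0 5 9 0 0 0 0 0 0 0 0 0]
top
cols y -110.. rows dz from +70 down
50 [0 1 1 1 0 0 0 0 0 0 0 0 0 0 0 0 0 0 0 0 0 0]
40 [11 15  7  3  0  0  0  0  0  0  0  0  0  0  0  0  0  0  0  0  0  0]
30 [ 3 10  4  1  0  0  0  0  0  0  0  0  0  0  0  0  0  0  0  0  0  0]
[ 0.123  0.044 -0.004] [ 0.35 -0.09 -3.42]
```

```bash
S='python3 -c "from h import *;plan(520,-40,60,7.5)"'
python3 -m creep '{"claw":[-0.224,-0.224],"xyz":[[0,0,0],[0,0,0]],"spin":[0,0]}' 20 | tail -1; eval $S | head -1
python3 -m creep '{"claw":[-0.22,-0.22],"xyz":[[0,0,0],[0,0,0]],"spin":[0,0]}' 20| tail -1; eval $S| head -1
python3 -m creep '{"claw":[-0.216,-0.216],"xyz":[[0,0,0],[0,0,0]],"spin":[0,0]}' 20| tail -1; eval $S| head -1
python3 held.py | sed -n '2,14p;$p'
```

```text
finger_gap: 0.0335
t 15.03 tcp [518.8 -44.3  61.3] tooly [-1.e-04  0.e+00 -1.e+00] jaw 7.5 j6 -0.43 gap 33.5 F [-0.  -0.5 -3.4] M [ 0.2   0.05 -0.01]
finger_gap: 0.033
t 15.28 tcp [518.8 -44.3  61.3] tooly [ 0. -0. -1.] jaw 7.5 j6 -0.43 gap 33.0 F [ 0.2  0.8 -3.3] M [0.14 0.03 0.03]
finger_gap: 0.0333
t 15.53 tcp [518.8 -44.3  61.3] tooly [ 0.  0. -1.] jaw 7.5 j6 -0.43 gap 33.3 F [ 0.2  0.8 -2.7] M [0.16 0.03 0.02]
cols y -110.. rows dz from +70 down
70 [ 0  0  0  0  0  0  0  0  0  1  1  2 12  4  0  0  0  0  0  0  0  0]
60 [ 0  0  0  0  0  0  0  0  0  1  6 11 22  1  0  0  0  0  0  0  0  0]
50 [ 0  0  0  0  0  0  0  0  0  0  0  8 21  1  0  0  0  0  0  0  0  0]
40 [ 0  0  0  1  6  0  1  0  0  0  1 13 17  1  1  0  0  0  0  0  0  0]
30 [ 0  0  0  5 14  6  5 13 15 11 13 23 18 25 12  0  0  0  0  0  0  0]
20 [ 0  0  0  4  4  0  0  0  0  0  0 13  9  9 11  0  0  0  0  0  0  0]
10 [0 0 0 1 0 0 0 0 0 0 0 6 7 0 0 0 0 0 0 0 0 0]
top
cols y -110.. rows dz from +70 down
50 [1 1 1 0 0 0 0 0 0 0 0 0 0 0 0 0 0 0 0 0 0 0]
40 [12 18 10  4  0  0  0  0  0  0  0  0  0  0  0  0  0  0  0  0  0  0]
30 [2 7 3 1 0 0 0 0 0 0 0 0 0 0 0 0 0 0 0 0 0 0]
[0.159 0.03  0.019] [ 0.16  0.81 -2.73]
```

Gap noise is ±0.3 mm and it is still held; continue opening finely.

```bash
S='python3 -c "from h import *;plan(520,-40,60,7.5)"'
python3 -m creep '{"claw":[-0.212,-0.212],"xyz":[[0,0,0],[0,0,0]],"spin":[0,0]}' 20 | tail -1; eval $S | head -1
python3 -m creep '{"claw":[-0.208,-0.208],"xyz":[[0,0,0],[0,0,0]],"spin":[0,0]}' 20| tail -1; eval $S| head -1
python3 -m creep '{"claw":[-0.204,-0.204],"xyz":[[0,0,0],[0,0,0]],"spin":[0,0]}' 20| tail -1; eval $S| head -1
python3 held.py | sed -n '2,10p;$p'
```

```text
finger_gap: 0.0337
t 15.88 tcp [518.8 -44.3  61.3] tooly [ 1.e-04  0.e+00 -1.e+00] jaw 7.5 j6 -0.43 gap 33.7 F [-0.2 -0.7 -3.6] M [ 0.2  -0.02 -0.01]
finger_gap: 0.0338
t 16.12 tcp [518.9 -44.3  61.4] tooly [ 1.e-04 -1.e-04 -1.e+00] jaw 7.5 j6 -0.43 gap 33.8 F [-0.6  1.3 -6. ] M [ 0.58  0.04 -0.04]
finger_gap: 0.0342
t 16.38 tcp [519.  -44.2  61.6] tooly [ 4.e-04 -0.e+00 -1.e+00] jaw 7.5 j6 -0.43 gap 34.2 F [ 0.3  0.4 -0.9] M [0.07 0.02 0.02]
cols y -110.. rows dz from +70 down
70 [ 0  0  0  0  0  0  0  0  0  0  2  2 18  2  0  0  0  0  0  0  0  0]
60 [ 0  0  0  0  0  0  0  0  0  1  5 12 22  2  0  0  0  0  0  0  0  0]
50 [ 0  0  0  0  0  0  0  0  0  0  0  6 22  1  0  0  0  0  0  0  0  0]
40 [ 0  0  0  0  0  0  0  0  0  0  2 12 10  7  7  0  0  0  0  0  0  0]
30 [ 0  0  0  0  0  0  0  0  0  0  0 11 10  3 30  1  0  0  0  0  0  0]
20 [ 0  0  0  0  0  0  0  0  0  0  0 12  9  8  4  0  0  0  0  0  0  0]
10 [0 0 0 0 0 0 0 0 0 0 1 4 8 0 0 0 0 0 0 0 0 0]
0 [0 0 0 0 0 0 0 0 0 0 1 9 0 0 0 0 0 0 0 0 0 0]
[0.071 0.025 0.024] [ 0.29  0.4  -0.89]
```

```bash
python3 -m creep '{"claw":[-1,-1,-1],"xyz":[[0,0,0],[0,0,0],[0,0,0]],"spin":[0,0,0]}' 60; python3 -m creep '{"claw":[-1,-1,-1,-1,-1],"xyz":[[0,-20,5],[0,-40,10],[0,-55,15],[0,-60,15],[0,-60,15]],"spin":[2,4,7.5,7.5,7.5]}' 60;  python3 - <<'E'
from h import *
plan(570,0,100,0)
im,_=r.get_image("side");x,y=pix("side",[.52,-.03,.10]).astype(int)
cv2.imwrite("pics/g6.png",crop(im,x-50,y-50,x+50,y+50,6))
E
```

```text
time: 16.85
tcp_pos: [0.5189, -0.0443, 0.0614]
tool_rot: [0.706, 0.046, -0.046, -0.706]
contact_force: [-0.3, 0.1, -0.3]
finger_gap: 0.0
time: 17.48
tcp_pos: [0.5169, -0.0295, 0.1213]
tool_rot: [0.707, 0.001, -0.0, -0.707]
contact_force: [0.3, 0.5, -0.4]
finger_gap: -0.0003
t 17.48 tcp [516.9 -29.5 121.3] tooly [ 4.e-04 -2.e-04 -1.e+00] jaw 0.07 j6 -0.27 gap -0.3 F [ 0.3  0.5 -0.4] M [ 0.08 -0.01 -0.01]
shift [53.1 21.4 29.5] spin 0.1
```

View pics/g6.png

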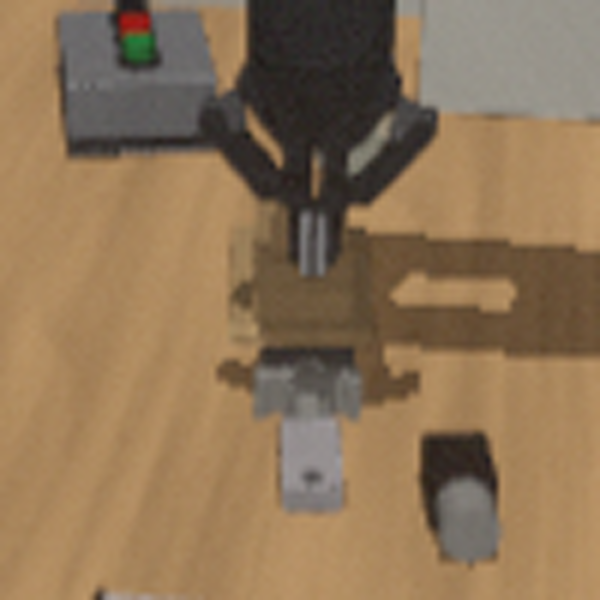

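```bash
python3 -m creep '{"claw":[1,1,1,1],"xyz":[[0,-20,0],[0,-40,0],[0,-60,0],[0,-60,0]],"spin":[0,0,0,0]}' 20;  cat > loc.py <<'E'
from h import *
for c in("side","top"):
    im,d=r.get_image(c);W=cloud(c,d)*1000
    q=(W[...,0]>455)&(W[...,0]<600)&(W[...,1]>-140)&(W[...,1]<130)&(W[...,2]>9)&(W[...,2]<60)
    q=q.astype(np.uint8);n,l,st,ce=cv2.connectedComponentsWithStats(q)
    for i in range(1,n):
        if st[i,4]<15: continue
        P=W[l==i];print(c,st[i].tolist(),"rect",[np.round(v,1) for v in cv2.minAreaRect(P[:,:2].astype(np.float32))],"z",np.percentile(P[:,2],[10,50,90]).round(1))
    for o in r.cut_out("anchor_mid",c)[:1]:
        P=W[o["region"]];P=P[P[:,2]>9];print(c,"net",round(o["confidence"],2),len(P),[np.round(v,1) for v in cv2.minAreaRect(P[:,:2].astype(np.float32))],"z",np.percentile(P[:,2],[10,50,90]).round(1))
        if c=="side":
            for lo in range(int(P[:,1].min()),int(P[:,1].max()),10):
                Q=P[(P[:,1]>=lo)&(P[:,1]<lo+10)]
                if len(Q)>2: print(lo,len(Q),"x",np.percentile(Q[:,0],[5,50,95]).round(0),"z",np.percentile(Q[:,2],[5,50,95]).round(0))
E
python3 loc.py
```

```text
time: 18.02
tcp_pos: [0.5176, -0.0298, 0.1819]
tool_rot: [0.707, 0.001, 0.001, -0.707]
contact_force: [0.6, 0.7, -0.1]
finger_gap: 0.0723
side [262, 197, 18, 25, 308] rect [array([518.9, -43.2]), array([ 59.4, 138.7]), np.float64(7.4)] z [14.  18.3 27.1]
side net 0.74 302 [array([524. , -41.5]), array([135.8,  60.5]), np.float64(89.7)] z [14.1 18.2 27. ]
-109 42 x [504. 527. 550.] z [19. 24. 29.]
-89 38 x [494. 508. 544.] z [11. 25. 29.]
-79 59 x [497. 531. 550.] z [10. 22. 28.]
-69 15 x [516. 545. 552.] z [13. 20. 25.]
-59 11 x [512. 520. 526.] z [16. 19. 21.]
-49 12 x [506. 518. 529.] z [15. 17. 20.]
-39 14 x [500. 510. 528.] z [15. 17. 19.]
-29 17 x [502. 516. 529.] z [15. 18. 19.]
-19 19 x [498. 512. 528.] z [14. 16. 19.]
-9 17 x [500. 511. 524.] z [15. 16. 18.]
1 17 x [496. 509. 526.] z [15. 16. 19.]
11 20 x [498. 510. 522.] z [13. 15. 16.]
21 16 x [495. 514. 524.] z [11. 13. 17.]
top [244, 212, 10, 8, 50] rect [array([503.4,   9.2]), array([22.6, 29. ]), np.float64(0.3)] z [13.2 16.6 21.1]
top net 0.56 26 [array([503.2,  15.4]), array([18.2, 13.6]), np.float64(44.3)] z [14.2 16.9 20.5]
```

```bash
python3 - <<'E'
from h import *
plan(510,26.4,5,7.4)
E
```

```text
t 18.23 tcp [516.1 -29.3 179.9] tooly [-2.4e-03  7.0e-04 -1.0e+00] jaw 0.0 j6 -0.27 gap 85.6 F [ 0.1 -0.7  0.1] M [-0.   -0.01 -0.01]
shift [ -5.7 175.   55.6] spin -7.4
```

```bash
python3 -m creep '{"claw":[0.2,0.2,0.2,0.2,0.2,0.2,0.2,0.2,-1,-1,-1,-1,-1],"xyz":[[-6,10,28],[-6,30,56],[-6,70,56],[-6,110,56],[-6,145,56],[-6,165,56],[-6,175,56],[-6,175,56],[-6,175,56],[-6,175,56],[-6,175,56],[-6,175,56],[-6,175,56]],"spin":[-4,-7.4,-7.4,-7.4,-7.4,-7.4,-7.4,-7.4,-7.4,-7.4,-7.4,-7.4,-7.4]}' 30; python3 - <<'E'
from h import *
plan(510,26.4,5,7.4)
E
```

```text
time: 19.85
tcp_pos: [0.5115, 0.0265, 0.0071]
tool_rot: [0.706, 0.046, -0.045, -0.706]
contact_force: [-0.8, 0.6, 6.2]
finger_gap: 0.0324
t 19.85 tcp [511.5  26.5   7.1] tooly [ 1.6e-03 -2.0e-04 -1.0e+00] jaw 7.4 j6 -0.3 gap 32.4 F [-0.8  0.6  6.2] M [ 0.02  0.18 -0.08]
shift [-1.5  2.1  0.1] spin -0.0
```

```bash
python3 -m creep '{"claw":[-1,-1,-1,-1,-1,-1,-1,-1,-1,-1],"xyz":[[0,-5,0],[0,-20,-2],[0,-35,-5],[0,-50,-10],[0,-65,-17],[0,-80,-27],[0,-92,-38],[0,-104,-50],[0,-113,-60],[0,-113,-60]],"spin":[0,0,0,0,0,0,0,0,0,0]}' 20; python3 - <<'E'
from h import *
plan(510,26.4,150,0)
im,_=r.get_image("side");x,y=pix("side",[.52,-.03,.10]).astype(int)
cv2.imwrite("pics/g7.png",crop(im,x-50,y-50,x+50,y+50,6))
E
sed -i 's/abs(W\[...,0\]-p\[0\])<38/abs(W[...,0]-p[0])<45/;s/>15)/>6)/' held.py; sed -i 's/arange(-120,80,10)/arange(-150,80,10)/' held.py; python3 held.py
```

```text
time: 21.1
tcp_pos: [0.5193, -0.0341, 0.1201]
tool_rot: [0.706, 0.046, -0.045, -0.705]
contact_force: [0.4, -0.7, -2.6]
finger_gap: 0.0326
t 21.1 tcp [519.3 -34.1 120.1] tooly [ 1.7e-03 -7.0e-04 -1.0e+00] jaw 7.33 j6 -0.41 gap 32.6 F [ 0.4 -0.7 -2.6] M [ 0.11 -0.04  0.05]
shift [ -1.5 -30.   61.1] spin 7.3
side
cols y -110.. rows dz from +70 down
70 [ 0  0  0  0  0  0  0  0  0  1  5  6 20  9  0  0  0  0  0  0  0  0]
60 [ 0  0  0  0  0  0  0  0  0  3 10 14 33  2  0  0  0  0  0  0  0  0]
50 [ 0  0  0  0  0  0  0  0  0  0  0  8 28  1  0  0  0  0  0  0  0  0]
40 [ 0  0  0  0  0  0  0  0  0  1  1 14 11  0  0  0  0  0  0  0  0  0]
30 [ 0  0  0  0  0  0  0  0  0  0  0  8 14  0  0  0  0  0  0  0  0  0]
20 [ 0  0  0  0  0  0  0  0  0  0  0  9 15  0  0  0  0  0  0  0  0  0]
10 [ 0  0  0  0  0  0  0  0  0  0 11 20  8  0  0  0  0  0  0  0  0  0]
0 [ 0  0  0  0  0  0  0  0  0  0  2 23  1  0  0  0  0  0  0  0  0  0]
-10 [ 0  0  0  0  0  0  0  0  0  0 14  4  0  0  0  0  0  0  0  0  0  0]
-20 [ 0  0  0  0  0  0  0  0  0  2 10  0  0  0  0  0  0  0  0  0  0  0]
-30 [ 0  0  0  0  0  0  0  0  2 15  3  0
[... 273 characters left out ...]
0]
-80 [ 0  0  0  0  7 18 28  0  0  0  0  0  0  0  0  0  0  0  0  0  0  0]
-90 [0 0 0 0 0 7 6 0 0 0 0 0 0 0 0 0 0 0 0 0 0 0]
-100 [ 0  0  0  6 24  0  0  0  0  0  0  0  0  0  0  0  0  0  0  0  0  0]
-110 [ 0  0  0  0 13  0  0  0  0  0  0  0  0  0  0  0  0  0  0  0  0  0]
top
cols y -110.. rows dz from +70 down
70 [0 0 0 0 0 0 0 0 0 2 0 2 0 0 0 0 0 0 0 0 0 0]
60 [0 0 0 0 0 0 0 0 0 1 0 3 0 0 0 0 0 0 0 0 0 0]
-60 [0 0 0 0 0 1 0 0 0 0 0 0 0 0 0 0 0 0 0 0 0 0]
-80 [0 0 0 0 0 0 2 0 0 0 0 0 0 0 0 0 0 0 0 0 0 0]
-90 [0 0 9 0 0 0 0 0 0 0 0 0 0 0 0 0 0 0 0 0 0 0]
-100 [1 0 1 0 0 0 0 0 0 0 0 0 0 0 1 0 0 0 0 0 0 0]
-110 [6 7 2 1 0 0 0 1 1 0 0 0 1 0 1 2 1 3 2 0 0 2]
[0.156 0.025 0.024] [-0.61  0.79 -2.83]
```

View pics/g7.png

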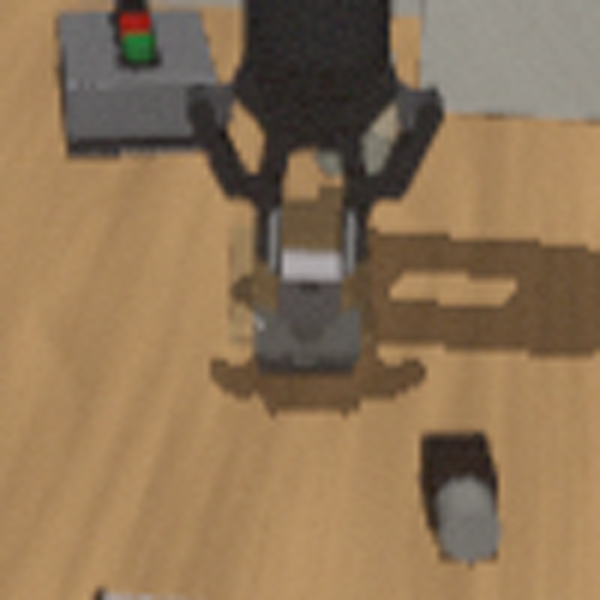

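```bash
python3 -m creep '{"claw":[-1,-1,-1,-1,-1,-0.25,-0.25,-0.24,-0.24,-0.23,-0.23,-0.225,-0.225,-0.225,-0.225],"xyz":[[12,-15,8],[24,-30,16],[36,-45,25],[46,-50,35],[46,-50,35],[46,-50,35],[46,-50,35],[46,-50,35],[46,-50,35],[46,-50,35],[46,-50,35],[46,-50,35],[46,-50,35],[46,-50,35],[46,-50,35]],"spin":[2,4,7.3,7.3,7.3,7.3,7.3,7.3,7.3,7.3,7.3,7.3,7.3,7.3,7.3]}' 20; python3 held.py | grep -v top| sed -n '8,24p;$p'; python3 -c "from h import *;plan(570,0,140,0)"
```

```text
time: 23.12
tcp_pos: [0.5597, 0.0077, 0.1693]
tool_rot: [0.707, 0.001, -0.001, -0.707]
contact_force: [0.3, -0.3, -3.6]
finger_gap: 0.0332
20 [ 0  0  0  0  0  0  0  0  0  0  5 13 15  0  0  0  0  0  0  0  0  0]
10 [ 0  0  0  0  0  0  0  0  0  0  8 26 10  0  0  0  0  0  0  0  0  0]
0 [ 0  0  0  0  0  0  0  0  0  0  0 30  4  0  0  0  0  0  0  0  0  0]
-10 [ 0  0  0  0  0  0  0  0  0  0  1 25  0  0  0  0  0  0  0  0  0  0]
-20 [ 0  0  0  0  0  0  0  0  0  0 11 17  0  0  0  0  0  0  0  0  0  0]
-30 [ 0  0  0  0  0  0  0  0  0  2 21  1  0  0  0  0  0  0  0  0  0  0]
-40 [ 0  0  0  0  0  0  0  0  0  2 25  0  0  0  0  0  0  0  0  0  0  0]
-50 [ 0  0  0  0  0  0  0  0  0 12 13  0  0  0  0  0  0  0  0  0  0  0]
-60 [ 0  0  0  0  0  0  0  0  0 12  1  0  0  0  0  0  0  0  0  0  0  0]
-70 [ 0  0  0  0  0  0  0  0  3 10  0  0  0  0  0  0  0  0  0  0  0  0]
-80 [ 0  0  0  0  0  0  9 16 14  2  0  0  0  0  0  0  0  0  0  0  0  0]
-90 [ 0  0  0  0  0  0  6 21 37 21  0  0  0  0  0  0  0  0  0  0  0  0]
-100 [ 0  0  0  0  0  0  0  1 24  9  0  0  0  0  0  0  0  0  0  0  0  0]
-110 [0 0 0 0 0 0 1 7 2 0 0 0 0 0 0 0 0 0 0 0 0 0]
-120 [ 0  0  0  0  0  0 10 38 12  0  0  0  0  0  0  0  0  0  0  0  0  0]
cols y -110.. rows dz from +70 down
70 [0 0 0 0 0 0 0 0 0 0 2 0 1 0 0 0 0 0 0 0 0 0]
[ 0.043 -0.041  0.058] [ 0.3  -0.27 -3.6 ]
t 23.23 tcp [559.7   7.7 169.3] tooly [ 1.e-04 -0.e+00 -1.e+00] jaw 0.1 j6 -0.19 gap 33.3 F [ 0.2 -0.4 -4. ] M [ 0.1  -0.01 -0.04]
shift [10.3 29.3 -7.8] spin 0.1
```

```bash
python3 -m creep '{"claw":[-0.222,-0.222,-0.22,-0.22,-0.218,-0.218,-0.216,-0.216,-0.216],"xyz":[[0,0,0],[0,0,0],[0,0,0],[0,0,0],[0,0,0],[0,0,0],[0,0,0],[0,0,0],[0,0,0]],"spin":[0,0,0,0,0,0,0,0,0]}' 20; python3 held.py | grep -v top| sed -n '8,24p;$p'
```

```text
time: 24.35
tcp_pos: [0.5597, 0.0077, 0.1693]
tool_rot: [-0.707, -0.001, 0.001, 0.707]
contact_force: [-0.0, 0.4, -2.5]
finger_gap: 0.0335
20 [ 0  0  0  0  0  0  0  0  0  0  5 14 13  0  0  0  0  0  0  0  0  0]
10 [ 0  0  0  0  0  0  0  0  0  0 11 24 13  0  0  0  0  0  0  0  0  0]
0 [ 0  0  0  0  0  0  0  0  0  0  0 21 14  0  0  0  0  0  0  0  0  0]
-10 [ 0  0  0  0  0  0  0  0  0  0  0 24  1  0  0  0  0  0  0  0  0  0]
-20 [ 0  0  0  0  0  0  0  0  0  0  0 26  0  0  0  0  0  0  0  0  0  0]
-30 [ 0  0  0  0  0  0  0  0  0  2  2 26  0  0  0  0  0  0  0  0  0  0]
-40 [ 0  0  0  0  0  0  0  0  0  2 17 11  0  0  0  0  0  0  0  0  0  0]
-50 [ 0  0  0  0  0  0  0  0  0  3 19  3  0  0  0  0  0  0  0  0  0  0]
-60 [ 0  0  0  0  0  0  0  0  0  0 19  1  0  0  0  0  0  0  0  0  0  0]
-70 [0 0 0 0 0 0 0 0 0 3 9 0 0 0 0 0 0 0 0 0 0 0]
-80 [ 0  0  0  0  0  0  0  0  1  3 10  0  0  0  0  0  0  0  0  0  0  0]
-90 [ 0  0  0  0  0  0  0  7 26 32 24  0  0  0  0  0  0  0  0  0  0  0]
-100 [ 0  0  0  0  0  0  0  1  1 10 40  0  0  0  0  0  0  0  0  0  0  0]
-110 [0 0 0 0 0 0 0 0 0 8 1 0 0 0 0 0 0 0 0 0 0 0]
-120 [ 0  0  0  0  0  0  0  2 32 32  1  0  0  0  0  0  0  0  0  0  0  0]
-130 [0 0 0 0 0 0 0 0 1 8 0 0 0 0 0 0 0 0 0 0 0 0]
cols y -110.. rows dz from +70 down
[ 0.134 -0.023 -0.034] [-0.04  0.4  -2.51]
```

```bash
python3 -m creep '{"claw":[-0.22,-0.22,-0.22,-0.22,-0.22,-0.22,-0.22,-0.22,-0.22,-0.22,-0.22,-0.22],"xyz":[[0,6,0],[0,14,0],[0,22,0],[0,30,0],[0,36,0],[0,40,0],[0,43,0],[0,43,-5],[0,43,-10],[0,43,-15],[0,43,-20],[0,43,-20]],"spin":[0,0,0,0,0,0,0,0,0,0,0,0]}' 20; python3 held.py | grep -v top| sed -n '8,24p;$p'
```

```text
time: 25.95
tcp_pos: [0.56, -0.0129, 0.1265]
tool_rot: [0.707, 0.001, -0.0, -0.707]
contact_force: [0.1, 0.9, 3.8]
finger_gap: 0.0334
20 [ 0  0  0  0  0  0  0  0  0  0  3 12 13  0  0  0  0  0  0  0  0  0]
10 [ 0  0  0  0  0  0  0  0  0  0  8 21 15  0  0  0  0  0  0  0  0  0]
0 [ 0  0  0  0  0  0  0  0  0  0  0 16 17  0  0  0  0  0  0  0  0  0]
-10 [ 0  0  0  0  0  0  0  0  0  0  0 12 14  0  0  0  0  0  0  0  0  0]
-20 [ 0  0  0  0  0  0  0  0  0  0  0 23  6  0  0  0  0  0  0  0  0  0]
-30 [ 0  0  0  0  0  0  0  0  0  0  0 26  4  0  0  0  0  0  0  0  0  0]
-40 [ 0  0  0  0  0  0  0  0  0  0  0 26  1  0  0  0  0  0  0  0  0  0]
-50 [ 0  0  0  0  0  0  0  0  0  0  0 28  2  0  0  0  0  0  0  0  0  0]
-60 [ 0  0  0  0  0  0  0  0  0  0  0 19  0  0  0  0  0  0  0  0  0  0]
-70 [ 0  0  0  0  0  0  0  0  0  0  1 12  0  0  0  0  0  0  0  0  0  0]
-80 [ 0  0  0  0  0  0  0  0  0  0  0 12  0  0  0  0  0  0  0  0  0  0]
-90 [ 0  0  0  0  0  0  0  0  0 17 17 31  8  0  0  0  0  0  0  0  0  0]
-100 [ 0  0  0  0  0  0  0  0  2  6  5 39  9  0  0  0  0  0  0  0  0  0]
-110 [ 0  0  0  0  0  0  0  0  0  0  0 10  0  0  0  0  0  0  0  0  0  0]
cols y -110.. rows dz from +70 down
70 [0 0 0 0 0 0 0 0 0 0 2 1 3 0 0 0 0 0 0 0 0 0]
60 [0 0 0 0 0 0 0 0 0 0 3 0 1 0 0 0 0 0 0 0 0 0]
[ 0.097  0.095 -0.022] [0.09 0.93 3.79]
```

```bash
python3 -m creep '{"claw":[-0.22,-0.18,-0.1,0.2,0.6,0.6,0.6,0.6,0.6,0.6,0.6],"xyz":[[0,-1,0],[0,-1,0],[0,-1,0],[0,-1,0],[0,-1,0],[0,-1,0],[0,-20,0],[0,-50,0],[0,-80,0],[0,-100,0],[0,-100,0]],"spin":[0,0,0,0,0,0,0,0,0,0,0]}' 20; cat > up.py <<'E'
from h import *
for c in("side","top"):
    im,d=r.get_image(c);W=cloud(c,d)*1000
    for o in r.cut_out("anchor_mid",c)[:1]:
        P=W[o["region"]&(d>0)];print(c,round(o["confidence"],2),o["bbox"])
        for lo,hi in[(6,20),(20,38),(50,66),(70,100),(100,130),(128,142)]:
            Q=P[(P[:,2]>lo)&(P[:,2]<hi)]
            if len(Q)>5: print(lo,len(Q),[np.round(v,1) for v in cv2.minAreaRect(Q[:,:2].astype(np.float32))],"med",np.median(Q,0).round(1))
E
python3 up.py; python3 - <<'E'
from h import *
plan(560,-13,92,90)
im,_=r.get_image("side");x,y=pix("side",[.56,-.01,.08]).astype(int)
cv2.imwrite("pics/g8.png",crop(im,x-40,y-50,x+40,y+40,6))
E
```

```text
time: 27.42
tcp_pos: [0.5608, -0.0125, 0.228]
tool_rot: [0.707, 0.002, 0.001, -0.707]
contact_force: [1.0, -0.6, -0.4]
finger_gap: 0.0679
side 0.61 [251.7, 182.6, 16.6, 36.2]
6 13 [array([ 580.8, -135.1]), array([ 36.8, 260.5]), np.float64(6.6)] med [561.3 -11.5  10.9]
20 124 [array([557.1, -18.3]), array([34.1, 61.1]), np.float64(87.2)] med [554.1  -7.8  30. ]
50 23 [array([558.6, -11.7]), array([12.1, 19.4]), np.float64(87.7)] med [557.5 -12.   56.7]
70 80 [array([554.6, -11.5]), array([33.5, 11.9]), np.float64(17.4)] med [556.7 -10.9  86. ]
100 90 [array([553.6, -10.9]), array([34.3, 17.8]), np.float64(21.5)] med [555.1 -11.4 114.6]
128 33 [array([556.3, -17.6]), array([17.1, 31.9]), np.float64(89.5)] med [558.6 -12.8 131.9]
t 27.62 tcp [559.  -12.1 224.9] tooly [-2.3e-03  6.0e-04 -1.0e+00] jaw 0.1 j6 -0.22 gap 68.1 F [-0.2  0.9 -0.6] M [-0.04  0.    0.01]
shift [  1.3 132.9  -1. ] spin -89.9
```

View pics/g8.png

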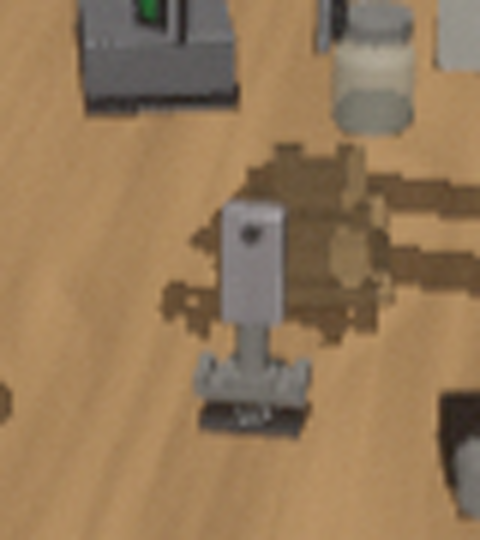

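```bash
python3 -m creep '{"claw":[0.6,0.6,0.6,0.6,0.6,0.6,0.6,0.6,0.6,0.6,0.6],"xyz":[[-1,0,-2],[-2,0,-4],[-3,0,-6],[-3,0,-6],[-3,0,-6],[-3,0,-6],[-3,0,-6],[-3,0,-6],[-3,0,-6],[-3,0,-6],[-3,0,-6]],"spin":[-10,-20,-30,-40,-50,-60,-70,-80,-90,-90,-90]}' 20; python3 up.py; python3 -c "
from h import *
plan(557,-18.3,80,90)"
```

```text
time: 29.05
tcp_pos: [0.5565, -0.0182, 0.2258]
tool_rot: [-0.5, -0.499, 0.5, 0.501]
contact_force: [0.4, 0.1, -0.2]
finger_gap: 0.0682
side 0.45 [251.2, 181.6, 17.2, 38.2]
6 15 [array([549.6, -82.5]), array([158.6,  42.9]), np.float64(80.0)] med [554.7 -10.8   9.3]
20 128 [array([557.3, -19. ]), array([62.6, 33.6]), np.float64(2.0)] med [554.3  -8.6  29.9]
50 28 [array([553.6, -13.9]), array([22.9, 10.1]), np.float64(9.7)] med [556.7 -13.6  58.2]
70 84 [array([554. , -13.1]), array([34.8, 16.8]), np.float64(22.1)] med [555.4 -11.8  86.6]
100 88 [array([555. , -14.3]), array([33.7, 15.2]), np.float64(16.2)] med [555.6 -12.  115.8]
128 30 [array([557.6, -18.5]), array([29.3, 18.9]), np.float64(3.0)] med [559.3 -15.7 131.9]
top 0.59 [252.3, 201.1, 9.1, 7.4]
20 46 [array([534.6, -19.5]), array([17.3, 26.9]), np.float64(3.8)] med [535.  -19.2  32.4]
t 29.25 tcp [556.7 -18.3 226.2] tooly [-1.e-04  1.e-04 -1.e+00] jaw 90.03 j6 -1.8 gap 68.5 F [ 0.2  0.7 -0.1] M [-0.03  0.02  0.01]
shift [ -0.  146.2  -0.3] spin 0.0
```

```bash
python3 -m creep '{"claw":[0.6,0.6,0.6,0.6,0.6,0.6,0.2,-0.2,-0.5,-1,-1,-1,-1],"xyz":[[0,30,0],[0,60,0],[0,90,0],[0,120,0],[0,140,0],[0,146,0],[0,146,0],[0,146,0],[0,146,0],[0,146,0],[0,146,0],[0,146,0],[0,146,0]],"spin":[0,0,0,0,0,0,0,0,0,0,0,0,0]}' 100; python3 -c "
from h import *
plan(474,214,200,90)"
```

```text
time: 30.88
tcp_pos: [0.5572, -0.0183, 0.0806]
tool_rot: [0.5, 0.501, -0.5, -0.499]
contact_force: [1.0, 0.3, 1.3]
finger_gap: 0.0151
t 30.88 tcp [557.2 -18.3  80.6] tooly [ 0.0011 -0.     -1.    ] jaw 90.1 j6 -1.81 gap 15.1 F [1.  0.3 1.3] M [ 0.16 -0.35 -0.04]
shift [ 232.4 -119.5   82.7] spin 0.1
```

```bash
python3 -m creep '{"claw":[-1,-1,-1,-1,-1,-1,-1,-1,-1,-1],"xyz":[[0,-20,0],[20,-50,8],[50,-80,20],[90,-80,34],[130,-80,48],[170,-80,62],[205,-80,74],[232,-80,83],[232,-80,83],[232,-80,83]],"spin":[0,0,0,0,0,0,0,0,0,0]}' 100; cat > ch.py <<'E'
from h import *
plan(474,214,150,90)
for c in("side","top"):
    im,d=r.get_image(c);W=cloud(c,d)*1000
    q=(W[...,2]>36)&(W[...,2]<49)&(abs(W[...,0]-474)<115)&(abs(W[...,1]-214)<60)
    P=W[q];ys=P[:,1];print(c,len(P),"slot edges",np.percentile(ys[ys<214],98).round(1),np.percentile(ys[ys>214],2).round(1),"outer",np.percentile(ys,[.5,99.5]).round(1),"x",np.percentile(P[:,0],[1,99]).round(1))
    for o in r.cut_out("anchor_mid",c)[:1]:
        P=W[o["region"]&(d>0)];s=r.sense();p=np.array(s["tcp_pos"])*1000
        for lo,hi in[(-82,-70),(-62,-42)]:
            Q=P[(P[:,2]-p[2]>lo)&(P[:,2]-p[2]<hi)]
            if len(Q)>5: print(c,lo,len(Q),[np.round(v,1) for v in cv2.minAreaRect(Q[:,:2].astype(np.float32))],"z",np.percentile(Q[:,2],[5,95]).round(1))
    x,y=pix(c,[.474,.214,.08]).astype(int);cv2.imwrite(f"pics/ch_{c}.png",crop(im,x-60,y-50,x+60,y+50,5))
E
python3 ch.py
```

```text
time: 32.12
tcp_pos: [0.4728, 0.2131, 0.1596]
tool_rot: [-0.499, -0.5, 0.501, 0.5]
contact_force: [-0.3, -0.4, -3.1]
finger_gap: 0.0152
t 32.12 tcp [472.8 213.1 159.6] tooly [-0.0016 -0.001  -1.    ] jaw 90.13 j6 -1.36 gap 15.2 F [-0.3 -0.4 -3.1] M [ 0.01 -0.07 -0.04]
shift [ 0.9  9.6 -1.2] spin 0.1
side 1165 slot edges 198.8 230.6 outer [171.5 257.6] x [360.4 586.6]
side -82 130 [array([473. , 216.4]), array([55.9, 28.5]), np.float64(0.2)] z [78.5 87.5]
side -62 209 [array([473., 214.]), array([32.9, 62. ]), np.float64(88.8)] z [100.8 114.6]
top 574 slot edges 196.9 230.8 outer [171.8 249.8] x [360.5 587.7]
top -82 41 [array([730.8,  27.8]), array([69.7, 71.7]), np.float64(84.4)] z [78.7 89.8]
top -62 12 [array([729.2,  29.4]), array([71.4, 63.3]), np.float64(89.3)] z [ 98.3 102.6]
```

View pics/ch_side.png

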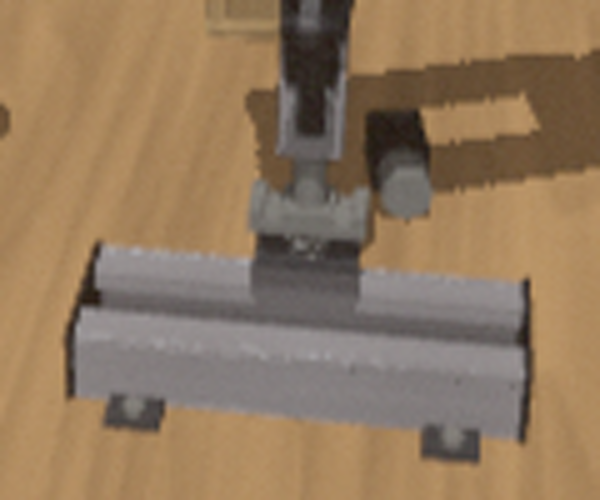

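```bash
python3 -m creep '{"claw":[-1,-1,-1,-1,-1,-1,-1,-1],"xyz":[[0.5,15,0],[0.5,30,0],[0.5,36,0],[0.5,42,0],[0.5,50,0],[0.5,58,0],[0.5,66,0],[0.5,66,0]],"spin":[0,0,0,0,0,0,0,0]}' 100; python3 -c "
from h import *
plan(474,214,70.5,90)"
```

```text
time: 33.33
tcp_pos: [0.4727, 0.214, 0.0935]
tool_rot: [-0.499, -0.5, 0.501, 0.5]
contact_force: [0.5, -0.8, -4.0]
finger_gap: 0.0146
t 33.33 tcp [472.7 214.   93.5] tooly [-1.6e-03 -4.0e-04 -1.0e+00] jaw 90.1 j6 -1.36 gap 14.6 F [ 0.5 -0.8 -4. ] M [ 0.01 -0.02  0.02]
shift [ 0.  23.  -1.3] spin 0.1
```

```bash
python3 -m creep '{"claw":[-1,-1,-1,-1,-1,-1],"xyz":[[0,6,0],[0,12,0],[0,17,0],[0,21,0],[0,23,0],[0,23,0]],"spin":[0,0,0,0,0,0]}' 100; python3 -c "
from h import *
plan(474,214,70.5,90)"
```

```text
time: 34.08
tcp_pos: [0.4738, 0.2141, 0.0718]
tool_rot: [0.5, 0.501, -0.5, -0.499]
contact_force: [-0.4, -1.2, 6.7]
finger_gap: 0.0148
t 34.08 tcp [473.8 214.1  71.8] tooly [ 0.001  0.    -1.   ] jaw 90.1 j6 -1.36 gap 14.8 F [-0.4 -1.2  6.7] M [-0.22  0.24  0.04]
shift [-0.1  1.3 -0.2] spin 0.1
```

```bash
python3 -m creep '{"claw":[-1,-1,-1,-1,-1,-1,-1],"xyz":[[0,1.5,0],[0,1.5,0],[0,1.5,0],[0,1.5,0],[0,1.5,0],[0,1.5,0],[0,1.5,0]],"spin":[0,8,16,24,32,40,40]}' 100; python3 -c "
from h import *
plan(474,214,70.5,0)"
```

```text
time: 34.95
tcp_pos: [0.4746, 0.2147, 0.0708]
tool_rot: [0.641, 0.3, -0.298, -0.641]
contact_force: [-0.6, 0.3, 7.2]
finger_gap: 0.0149
t 34.95 tcp [474.6 214.7  70.8] tooly [ 0.0031  0.0012 -1.    ] jaw 50.0 j6 -0.66 gap 14.9 F [-0.6  0.3  7.2] M [ 0.15  0.02 -0.08]
shift [-0.9  0.3  0. ] spin 50.0
```

```bash
python3 -m creep '{"claw":[-1,-1,-1,-1,-1,-1,-1,-1],"xyz":[[0,0,0],[0,0,0],[0,0,0],[0,0,0],[0,0,0],[0,0,0],[0,0,0],[0,0,0]],"spin":[8,16,24,32,40,46,49.8,49.8]}' 100; python3 -c "
from h import *
plan(474,214,80.5,0)"
```

```text
time: 35.95
tcp_pos: [0.4758, 0.2147, 0.0712]
tool_rot: [-0.707, -0.004, -0.0, 0.708]
contact_force: [1.1, 1.0, 6.0]
finger_gap: 0.0149
t 35.95 tcp [475.8 214.7  71.2] tooly [ 0.0055  0.0013 -1.    ] jaw 0.26 j6 0.21 gap 14.9 F [1.1 1.  6. ] M [-0.01 -0.44 -0.02]
shift [-1.7 -9.3 -0.7] spin 0.3
```

```bash
python3 -m creep '{"claw":[-1,-1,-1,-1,-1],"xyz":[[0,-2,-0.4],[0,-4,-0.4],[0,-6,-0.4],[0,-8,-0.4],[0,-8,-0.4]],"spin":[0,0,0,0,0]}' 100; python3 -c "
from h import *
plan(474,214,80.5,0)"; python3 -m creep '{"claw":[-1,-1,-1],"xyz":[[0,-1,0],[0,-2,0],[0,-2,0]],"spin":[0,0,0]}' 100; python3 -c "
from h import *
plan(474,214,80.5,0)"
```

```text
time: 36.58
tcp_pos: [0.4742, 0.2138, 0.0783]
tool_rot: [-0.707, -0.003, 0.001, 0.707]
contact_force: [2.8, 0.9, 3.5]
finger_gap: 0.0152
t 36.58 tcp [474.2 213.8  78.3] tooly [ 1.9e-03  3.0e-04 -1.0e+00] jaw 0.31 j6 0.2 gap 15.2 F [2.8 0.9 3.5] M [ 0.1  -0.81  0.02]
shift [-0.2 -2.2  0.2] spin 0.3
time: 36.95
tcp_pos: [0.4735, 0.2136, 0.0798]
tool_rot: [0.707, 0.002, -0.002, -0.707]
contact_force: [3.8, 1.4, 3.9]
finger_gap: 0.015
t 36.95 tcp [473.5 213.6  79.8] tooly [ 3.e-04 -1.e-04 -1.e+00] jaw 0.3 j6 0.2 gap 15.0 F [3.8 1.4 3.9] M [ 0.05 -0.91  0.04]
shift [ 0.5 -0.7  0.4] spin 0.3
```

```bash
python3 -m creep '{"claw":[-1,-1,-1,-1],"xyz":[[0.5,-1,0],[1,-2,0],[1,-2,0],[1,-2,0]],"spin":[0,0,0,0]}' 100; python3 -c "
from h import *
plan(474,214,80.5,0)"; cat > fin.py <<'E'
from h import *
im,d=r.get_image("side");W=cloud("side",d)*1000
for o in r.cut_out("anchor_mid","side")[:1]:
    P=W[o["region"]&(d>0)];print(round(o["confidence"],2),np.round(o["bbox"]))
    for lo,hi in[(30,40),(46,60),(60,64),(70,85),(85,100),(100,115),(115,130),(130,142)]:
        Q=P[(P[:,2]>lo)&(P[:,2]<hi)&(abs(P[:,0]-474)<60)&(abs(P[:,1]-214)<50)]
        if len(Q)>5: print(lo,len(Q),[np.round(v,1) for v in cv2.minAreaRect(Q[:,:2].astype(np.float32))],"med",np.median(Q,0).round(1),"maxz",np.percentile(Q[:,2],98).round(1))
E
python3 fin.py
```

```text
time: 37.45
tcp_pos: [0.4736, 0.2136, 0.0811]
tool_rot: [0.707, 0.001, -0.002, -0.707]
contact_force: [2.8, 0.6, -3.7]
finger_gap: 0.0152
t 37.45 tcp [473.6 213.6  81.1] tooly [-1.7e-03 -3.0e-04 -1.0e+00] jaw 0.3 j6 0.2 gap 15.2 F [ 2.8  0.6 -3.7] M [ 0.11 -0.77  0.02]
shift [0.4 0.6 0.4] spin 0.3
0.63 [274. 223.   9.  36.]
30 28 [array([466.2, 201.8]), array([44.2, 27.6]), np.float64(58.2)] med [467.7 215.2  35.6] maxz 39.7
46 25 [array([470.4, 220.6]), array([17.1, 10. ]), np.float64(13.9)] med [470.7 220.7  53.1] maxz 58.4
70 23 [array([472.2, 230.4]), array([ 4.5, 13.6]), np.float64(89.4)] med [473.3 230.7  78.1] maxz 83.0
85 30 [array([472.5, 231.7]), array([ 4.9, 13.9]), np.float64(89.0)] med [472.7 230.9  92.2] maxz 98.6
100 29 [array([473.4, 231.2]), array([ 5. , 13.7]), np.float64(85.9)] med [474.2 231.  107.3] maxz 114.1
115 29 [array([472.3, 230.3]), array([16. ,  4.4]), np.float64(11.2)] med [472.4 230.5 122.3] maxz 129.3
130 31 [array([473.8, 218.3]), array([10.5, 27.2]), np.float64(5.0)] med [472.7 220.1 132.7] maxz 135.4
```

```bash
python3 -m creep '{"claw":[-1,-1,-1],"xyz":[[1,0.5,0],[2,0.5,0],[2,0.5,0]],"spin":[0,0,0]}' 60; python3 -c "
from h import *
plan(474,214,80.5,0)"
```

```text
time: 37.92
tcp_pos: [0.4745, 0.2136, 0.081]
tool_rot: [0.707, 0.001, -0.003, -0.707]
contact_force: [-3.6, 1.1, 1.3]
finger_gap: 0.015
t 37.92 tcp [474.5 213.6  81. ] tooly [-3.8e-03 -5.0e-04 -1.0e+00] jaw 0.3 j6 0.2 gap 15.0 F [-3.6  1.1  1.3] M [-0.    1.03 -0.04]
shift [-0.5  0.5  0.4] spin 0.3
```

Back 1 mm to the neutral point, then open gently, a little at a time, and rise.

```bash
python3 -m creep '{"claw":[-1,-1],"xyz":[[-1,0,0],[-1,0,0]],"spin":[0,0]}' 30; python3 -m creep '{"claw":[-0.63,-0.6,-0.5,-0.3,0,0.3,0.5,0.5],"xyz":[[0,0,0],[0,0,0],[0,0,0],[0,0,0],[0,0,0],[0,0,0],[0,0,0],[0,0,0]],"spin":[0,0,0,0,0,0,0,0]}' 20;  python3 -c "
from h import *
plan(474,214,80.5,0)"; python3 fin.py
```

```text
time: 38.17
tcp_pos: [0.4744, 0.2136, 0.081]
tool_rot: [0.707, 0.001, -0.003, -0.707]
contact_force: [-4.8, -0.5, 0.1]
finger_gap: 0.0149
time: 39.17
tcp_pos: [0.4754, 0.2137, 0.0813]
tool_rot: [-0.707, -0.002, 0.002, 0.707]
contact_force: [-0.2, -0.2, 0.4]
finger_gap: 0.0642
t 39.17 tcp [475.4 213.7  81.3] tooly [ 1.e-04  0.e+00 -1.e+00] jaw 0.3 j6 0.2 gap 64.2 F [-0.2 -0.2  0.4] M [ 0.   -0.02  0.02]
shift [-1.4  0.8  0.3] spin 0.3
0.57 [274. 224.  11.  33.]
30 26 [array([471.6, 212.8]), array([28.4, 21.9]), np.float64(17.2)] med [471.7 217.8  35.3] maxz 38.9
46 25 [array([470.7, 221.1]), array([16.6,  7.4]), np.float64(11.5)] med [471.  220.9  52.3] maxz 59.2
70 27 [array([469.2, 226.6]), array([22.7,  9.8]), np.float64(42.9)] med [471.1 230.5  76.6] maxz 83.7
85 30 [array([472.8, 230.1]), array([ 5.4, 14. ]), np.float64(83.5)] med [472.7 230.6  92.2] maxz 99.3
100 29 [array([466.6, 217.3]), array([35.1, 12.9]), np.float64(62.6)] med [471.9 230.2 107.7] maxz 114.5
115 28 [array([470.8, 217.7]), array([31.9, 13.1]), np.float64(88.8)] med [469.9 230.7 123.2] maxz 128.8
130 46 [array([472.2, 216.1]), array([34. , 15.2]), np.float64(88.6)] med [471.7 219.2 132.7] maxz 134.9
```

```bash
python3 -m creep '{"claw":[0.5,0.5,0.5,0.5,0.5,0.5,0.5,0.5,0.5,0.5],"xyz":[[0,-10,0],[0,-30,0],[0,-60,0],[0,-90,0],[0,-120,0],[0,-140,-40],[0,-150,-90],[0,-150,-140],[0,-150,-180],[0,-150,-180]],"spin":[0,0,0,0,0,0,0,0,0,0]}' 20; python3 fin.py; python3 - <<'E'
from h import *
for c in("top","side"):
    im,d=r.get_image(c);W=cloud(c,d)*1000
    for n in["anchor_mid","channel_mid","motor_mid","cup_mid","jar_mid","bracket_mid","screwdriver_mid","cradle"]:
        for o in r.cut_out(n,c)[:1]:
            P=W[o["region"]&(d>0)];print(c,n,round(o["confidence"],2),np.median(P,0).round(0))
    q=(abs(W[...,0]-474)<40)&(abs(W[...,1]-214)<45)&(W[...,2]>120)&(W[...,2]<145)
    if q.sum()>5: print(c,"handle top",[np.round(v,1) for v in cv2.minAreaRect(W[q][:,:2].astype(np.float32))],np.median(W[q],0).round(1))
E
```

```text
time: 40.52
tcp_pos: [0.4765, 0.0314, 0.2321]
tool_rot: [0.707, 0.001, -0.0, -0.707]
contact_force: [-0.4, -0.5, -0.0]
finger_gap: 0.0642
0.84 [270. 223.  14.  33.]
30 35 [array([472.6, 211. ]), array([27.6, 30.3]), np.float64(76.4)] med [472.9 218.   35.6] maxz 39.9
46 24 [array([470.1, 220.1]), array([17.7,  8.7]), np.float64(20.5)] med [470.8 221.7  53.4] maxz 58.5
70 31 [array([468.1, 226.2]), array([21.2, 11.8]), np.float64(41.3)] med [470.8 230.2  77.5] maxz 84.2
85 30 [array([470.8, 229.3]), array([17.6,  7.4]), np.float64(21.0)] med [471.3 230.7  92. ] maxz 99.7
100 34 [array([466. , 219.1]), array([34.6, 15. ]), np.float64(60.8)] med [471.9 230.1 106. ] maxz 114.8
115 31 [array([470.8, 218. ]), array([29.9, 13.3]), np.float64(89.4)] med [469.7 230.6 121.8] maxz 128.6
130 47 [array([471.5, 215.4]), array([15.8, 32.9]), np.float64(4.8)] med [471.7 217.5 132.7] maxz 134.1
top anchor_mid 0.6 [468. 210. 130.]
top channel_mid 0.75 [500. 226.  38.]
top motor_mid 0.65 [425.  22.  34.]
top cup_mid 0.8 [742.  31.  35.]
top jar_mid 0.68 [ 525. -427.   82.]
top bracket_mid 0.74 [654. 423.   6.]
top screwdriver_mid 0.53 [410. 422.  22.]
top cradle 0.73 [498. 226.  38.]
top handle top [array([472.1, 212.9]), array([32.3, 14.8]), np.float64(88.8)] [470.7 211.1 134.8]
side anchor_mid 0.81 [471. 228.  90.]
side channel_mid 0.88 [472. 248.  32.]
side motor_mid 0.76 [429.  31.  30.]
side cup_mid 0.82 [726.  51.  64.]
side jar_mid 0.84 [ 525. -414.   48.]
side bracket_mid 0.87 [656. 425.   4.]
side screwdriver_mid 0.89 [416. 429.  18.]
side cradle 0.66 [ 541. -176.   27.]
side handle top [array([471.9, 214.9]), array([15.7, 35.8]), np.float64(0.6)] [471.3 223.6 132.2]
```

```bash
python3 -c "
from station import r
print(r.job_done())"
```

```text
the job is handed in; nothing more can be done
None
```

The spring-nut anchor is fitted in the strut channel: the grooves have caught the lips and it stands upright on its own. I handed the job in at about 40.7 s with the arm well clear.

**One thing went wrong on the way.** The tool cannot tilt, so I had to let the anchor swing to vertical inside a loosened grip. On the first try it slipped out and dropped from low height onto the clear bench, where it lay flat and undamaged as far as I could see. I picked it up again by the end of the handle, and this time it swung upright under its own weight. Before the drop I had also pushed the anchor's foot against the fixed cradle, at about 12 N, which did not tilt it.

**The rest went in the order asked.** I stood the anchor on its foot, let go, and took it again from above across the 16 mm faces. The nut then went down through the slot without touching. I pressed it to about 27 mm above the lip, twisted it 90° freely, and let it rise until it bore on the lips.

**Last checks, after release:**

| Check | Measured | Expected |
|---|---|---|
| Height of handle top (mm) | 132–135 | 134 |
| Anchor centre in x, y (mm) | about 472, 214 | 474, 214 (mid-slot) |
| Squareness to the channel | within about 1° | square |
| Lean | none visible; the handle face is at the same y all the way up | upright |
| Contact force on the robot | about zero | zero |

**Bystanders:** I only compared rough before-and-after positions for the motor, cup and jar, and they agree within what could be seen. The bracket and screwdriver were located only at the end; the arm never went near them. The network's last top view labelled the channel as the cradle, but the side view still put the cradle at its place. I had used my 12 pictures by then, so the final checks are from depth readings, not a viewed image.

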